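# Impact-test a paper roll and take it off the tester

## Task

Take a hardness reading on the paper roll that sits on the leaning spindle of the roll tester: draw the spring striker back by its upright handle until the sear catches and holds it, take your hand off it, then press the sear's trip pad so that the striker flies freely against the roll. Afterwards slide the roll off its spindle and set it down on its flat end in the plywood tray without dropping it; do not shift the sear block's setting or disturb the other things on the bench.

Things in the scene. Friction and masses are not known exactly. Their poses are not given: they have to be found in the camera images.
- tester: Roll hardness tester, fixed to the bench: a steel stand carrying a grey bed plate that leans 30 degrees, its face turned up and, at yaw 0, towards the robot. Origin on the bench under the machine; z up, x away from the bed's low edge, y level along the striker. From -y to +y: spindle with roll, striker tip, front guide, sear block, spring barrel, handle.
- bed: The leaning bed plate, 160 x 295 x 12 mm, fixed. Origin on its face, 68 mm above the tester's origin. z: outward normal of the face, 30 degrees from vertical; x up the slope; y level along the striker, from the roll towards the handle. Over the face (along z) the front guide's ears reach 58 mm, sear block 65 mm, spring barrel 59 mm.
- spindle_base (a point): Point on the spindle's axis where the roll rests: top of a 52 mm flange, 10 mm over the bed. Axes as bed, z along the spindle, leaning 30 degrees from vertical. The spindle is a fixed steel post, 22 mm diameter, standing 62 mm out of the flange.
- roll: The wound paper roll on the spindle, loose: 64 mm diameter, 50 mm high, 25 mm bore, 0.11 to 0.2 kg. Origin: centre of its lower end face; z along its axis. The striker's tip rests 4 mm from its side (bed +y), so there is room for fingers only at its uphill and downhill sides (bed x), along the leaning axis; it comes off only along the spindle.
- handle (a point): Drawing handle of the striker: steel upright round bar parallel to the bed's normal, 16 mm diameter from 63 to 107 mm over the bed. This point: on its axis, 92 mm over the bed, 19 mm below its top. Axes as bed. Drawn along bed +y, away from the roll. Below it is only the rod's hub, top 48 mm over the bed.
- striker (a joint): Draw of the striker (m): 0 at rest, positive drawn back (bed +y), hard stop at 0.056. A 230 N/m spring pulls it to 0 (13 N at full draw). The sear drops in behind its collar with a small click at a draw of 0.037 plus the sear block's setting (so 0.037 to 0.049) and then holds it there; let go short of that, it springs back.
- sear_block (a joint): Setting of the sear block along its rods (m), 0 to 0.012; clamped, differs from run to run, to be left as it is.
- trip_pad (a point): Middle of the top face of the sear's trip pad: a flat steel paddle, 34 mm (bed x) by 26 mm (bed y), 71 mm over the bed, above the striker beside the roll. Axes as bed while the sear rests. Pushed towards the bed it goes down up to 12 mm and lets the cocked striker go after about 3 to 6 mm, at 3 to 7 N; it springs back.
- sear (a joint): Angle of the see-saw sear (rad): 0 at rest or latched, positive with the trip pad pressed, stop at 0.30. It also lifts by about 0.13 for a moment while the striker's collar passes under it.
- tray: Low open plywood tray fixed on the bench, 170 x 170 x 36 mm outside, walls and floor 8 mm thick, empty. Origin: centre of its underside; z up.
- spare_roll: Another, equal paper roll standing on the bench: leave alone. Origin: centre of its underside.
- ink_plate: Red plastic ink plate, 170 mm diameter, 18 mm high: leave alone. Origin: centre of its underside.
- brayer: Ink roller with a blue handle, about 200 mm long, lying on the bench: leave alone. Origin on the bench under its middle.
- ink_tin: Round dark tin, 80 mm diameter, 85 mm high: leave alone. Origin: centre of its underside.
Things that resemble listed ones, but are neither listed nor needed, are in the scene too. What is shaped like the roll but blue or grey is not meant. What is shaped like the tray but grey is not meant.

How it is judged:
By the outcome, as a careful person would: the job done as asked, in the order asked, and still so for the second after the job is handed in, with the robot touching nothing.
It also fails if it takes over 56 s, if anything falls off the work surface, if the arm or the gripper's body presses on something with over 40 N, if the wrist force passes 120 N, or if a joint passes its speed limit or range.

## Robot

A 6-joint arm with a two-finger parallel gripper is mounted at the origin on the work surface. World frame = base frame: x ahead of the robot, y to its left, z up, the work surface at z = 0. Lengths are in mm, angles in rad, forces in N, time in s.
With the tool pointing down it reaches from about 425 to 925 mm from the base axis. Payload 12.5 kg.
Tool frame: the origin (TCP) lies on the mounting face of the last link; the fingertips stand 173 mm ahead of it and the grasp point (between the pads) lies 155 mm ahead of it; z points along the fingers, y is the direction in which the jaws open and shut (so a half turn about z gives the same grasp; the last joint's range is limited). The gripper opens to 85 mm and grips with 20 to 120 N. Pads are 22 mm wide; open, the fingers measure 114 mm over their backs; the gripper's body (76 mm by 85 mm) begins 54 mm behind the grasp point. The pads swing forward as they close: fully open they stand 13 mm farther back than shut.
Start: joints at [1.01, 0.491, 1.559, -0, 1.092, -0.106], TCP at [274.529, 561.479, 404.727] pointing down, gripper open.
Joint ranges: [-3.1, 3.1], [-0.84, 2.19], [0.05, 2.79], [-1.13, 4.28], [0.06, 2.93], [-2.69, 2.69]. Speed limits (rad/s): [2.22, 2.22, 2.79, 3.14, 3.14, 3.14].

## Interface

Orientations are given as a unit quaternion [w, x, y, z].
In Python, from rig import manip gives the robot as it stands.
- The arm moves only by the shell command python3 -m handwheel 'ROWS' [OPENING] [FORCE]. ROWS is JSON, a list that holds one entry, the list of rows, each a list of 4 numbers: the shift along the tool's x, y, z in cm, then the turn about the tool's z in rad. A call has 1 to 8 rows; each row shifts and turns the pose as measured when the row begins, along the tool's axes as they then stand; what a row does not reach is not made up. A row lasts 1/8 s, in which the tool goes at most 62.5 mm and 10.7 degrees, less where a joint would pass 70% of its speed; a pose out of reach is approached as far as the arm can. A call with a gripper value outside its range is refused whole. OPENING is the opening, from 0 (shut) to 1 (fully open), set as the call begins (- or left out, the last holds). The fingers move at their own pace and stop on an object; FORCE is the grip in N (left out, the last holds). Time passes only in rows, so rows that do not move let the fingers close. It gives the time, the measured TCP pose, the force and the opening at its end, in the units of the state.
- manip.sense(): the state, without advancing time (a new reading comes with each control period).
- manip.get_image(name): name is "scene" or "side" or "wrist"; returns a dict with "frame" (480x640x3 uint8, blue, green, red), "z_map" (480x640 float32, mm along the optical axis (not along the pixel's ray), 0 where there is no reading), "K" (3x3 intrinsics, pixels), "R" (3x3) and "t" (3): a world point X has camera coordinates R X + t. Camera axes: x right, y down, z forward; pixel columns grow to the right and rows downward; lengths in mm; the calibration is good to about 2 mm. A picture is of the moment at which its call begins.
- manip.close_job(): hands the job in, once; it reports no verdict.
The state is a dict: "time": time; "joint_positions": joint angles; "joint_velocities": joint speeds; "joint_efforts": joint torques, N m; "position": TCP position; "ee_rot": TCP orientation; "contact_force": force on the tool from outside, world axes, zero at the start; "torque": the same for the moment, N m; "grip_width": finger opening in mm.
Only numpy, scipy, OpenCV 4.12 (cv2) and the standard library are available. Lean on these libraries where they do the work, as an engineer would, in place of code of your own. Each camera call takes 0.05 s, during which the arm holds its last target.

## Working session

There is one attempt and no reset: what is moved stays moved. The work goes in short steps, Python scripts to look and compute and a shell command to move; the robot and the scene stay as the last step left them, time stands still between calls to the robot, and variables do not carry over. Pictures are saved under pics/ and viewed, and the job is handed in when it is done.

```bash
mkdir -p pics; ls
python3 - <<'E'
from rig import manip
import cv2,numpy as np
s=manip.sense();print({k:np.round(v,3).tolist() for k,v in s.items()})
for n in ["scene","side"]:
    d=manip.get_image(n);cv2.imwrite(f"pics/{n}0.png",d["frame"]);np.savez(f"{n}0.npz",**d)
    print(n,d["K"].tolist(),np.round(d["R"],4).tolist(),np.round(d["t"],1).tolist())
E
```

```text
pics
{'time': 0.0, 'joint_positions': [1.01, 0.492, 1.559, 0.0, 1.092, -0.106], 'joint_velocities': [0.0, -0.0, 0.003, 0.0, 0.001, 0.002], 'joint_efforts': [-0.001, -61.847, -26.159, -0.0, 0.004, -0.0], 'position': [274.491, 561.447, 404.126], 'ee_rot': [-0.0, 0.225, 0.974, -0.001], 'contact_force': [0.014, 0.672, 0.318], 'torque': [0.008, 0.034, -0.009], 'grip_width': 85.19}
scene [[587.9405712639497, 0.0, 317.4751098060471], [0.0, 587.9405712639497, 241.3350325357699], [0.0, 0.0, 1.0]] [[-0.6106, 0.7918, -0.0182], [0.5912, 0.4403, -0.6757], [-0.527, -0.4233, -0.737]] [387.3, -229.8, 2158.8]
side [[608.4221363719467, 0.0, 311.83262244156293], [0.0, 608.4221363719467, 241.90978249062385], [0.0, 0.0, 1.0]] [[0.9971, -0.0723, 0.0224], [-0.0229, -0.5695, -0.8217], [0.0722, 0.8188, -0.5695]] [-579.2, 76.3, 1890.0]
```

View pics/scene0.png

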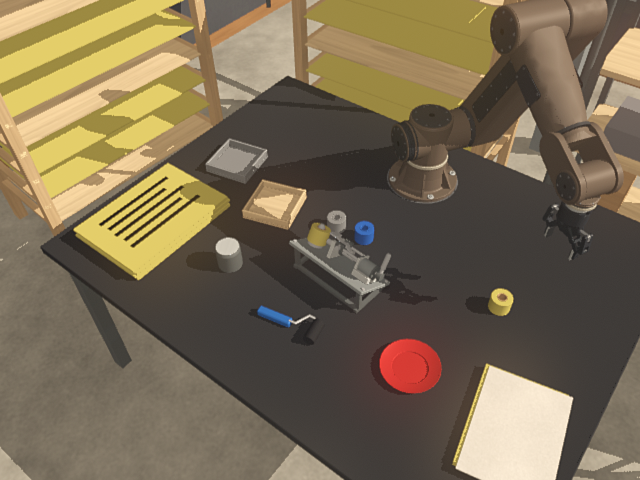

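View pics/side0.png

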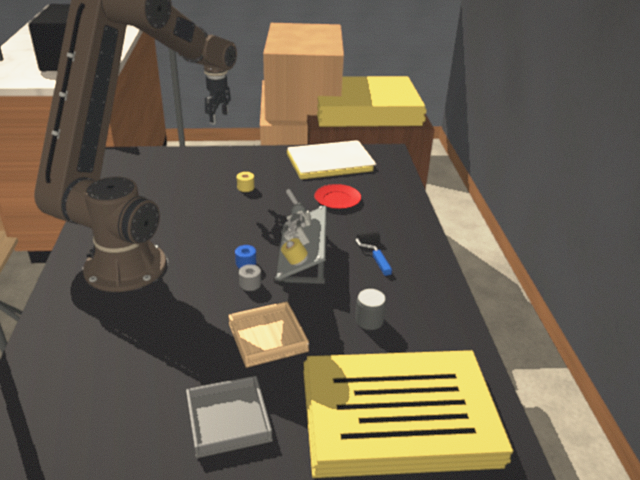

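```bash
cat > h.py <<'E'
import numpy as np,cv2
def load(n): return dict(np.load(n+".npz"))
def pts(d):
    z=d["z_map"].astype(float);h,w=z.shape;u,v=np.meshgrid(np.arange(w),np.arange(h));K=d["K"]
    c=np.stack([(u-K[0,2])/K[0,0]*z,(v-K[1,2])/K[1,1]*z,z],-1)
    P=(c-d["t"])@d["R"]; P[z==0]=np.nan
    return P
def ray(d,u,v):
    K=d["K"];c=np.array([(u-K[0,2])/K[0,0],(v-K[1,2])/K[1,1],1.])
    return -d["R"].T@d["t"], d["R"].T@c
def onz(d,u,v,z):
    o,r=ray(d,u,v);return o+r*(z-o[2])/r[2]
def proj(d,X):
    c=d["R"]@np.asarray(X,float)+d["t"];p=d["K"]@c;return p[:2]/p[2]
E
python3 - <<'E'
from h import *
a=load("scene0");b=load("side0")
cr=[a["frame"][190:320,270:410],b["frame"][170:300,220:360]]
cv2.imwrite("pics/crop0.png",np.hstack([cv2.resize(c,None,fx=2.8,fy=4*0.7,interpolation=cv2.INTER_CUBIC) for c in cr]))
for d,n,pp in((a,"scene",[(319,230),(500,296),(275,208),(237,163),(410,368),(340,262),(385,262)]),(b,"side",[(292,240),(245,175),(268,338),(310,245),(300,190)])):
    P=pts(d);
    for u,v in pp: print(n,u,v,np.round(P[v,u],1))
E
```

```text
scene 319 230 [533.3 -69.  133.2]
scene 500 296 [353.3 469.6  34.6]
scene 275 208 [ 449.  -330.1   10. ]
scene 237 163 [ 347.9 -605.4    8.6]
scene 410 368 [706.  377.8   6.8]
scene 340 262 [556.5  28.7  71.9]
scene 385 262 [532.1 170.7 148.4]
side 292 240 [514.9 -53.2 122.3]
side 245 175 [362.7 498.3  45. ]
side 268 338 [ 437.5 -356.7   16.5]
side 310 245 [570.8 -33.7  88.8]
side 300 190 [568.4 447.2   5.3]
```

View pics/crop0.png

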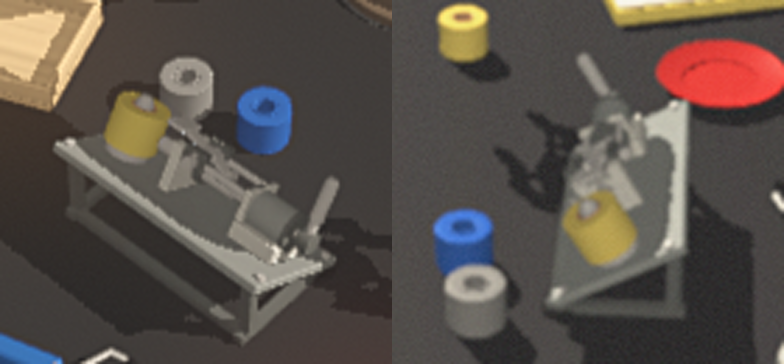

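Run:
```python
from h import *
from scipy.optimize import least_squares
for n,(u0,v0,u1,v1) in (("scene0",(285,215,395,305)),("side0",(265,185,335,290))):
    d=load(n);P=pts(d)[v0:v1,u0:u1].reshape(-1,3);P=P[~np.isnan(P).any(1)];P=P[P[:,2]>20]
    rng=np.random.default_rng(0);best=0
    for i in range(3000):
        q=P[rng.choice(len(P),3,False)];m=np.cross(q[1]-q[0],q[2]-q[0]);m/=np.linalg.norm(m)+1e-9
        if m[2]<0:m=-m
        if not 0.8<m[2]<0.93: continue
        k=np.abs((P-q[0])@m)<3
        if k.sum()>best:best=k.sum();bk=k
    Q=P[bk];c=Q.mean(0);m=np.linalg.svd(Q-c)[2][2];m*=np.sign(m[2])
    print(n,best,len(P),c.round(1),m.round(3),"lean",np.degrees(np.arccos(m[2])).round(2),"yaw",np.degrees(np.arctan2(-m[1],-m[0])).round(2))
    # min area rect in plane
    yaw=np.arctan2(-m[1],-m[0]);tx=np.array([np.cos(yaw),np.sin(yaw),0]);by=np.array([-np.sin(yaw),np.cos(yaw),0])
    bx=np.cos(np.pi/6)*tx+np.array([0,0,.5])
    ab=np.c_[(Q-c)@bx,(Q-c)@by].astype(np.float32)
    r=cv2.minAreaRect(ab);print(r,[ (c+p[0]*bx+p[1]*by).round(1) for p in cv2.boxPoints(r)])
    print(np.percentile(ab,[0.5,99.5],axis=0))
```

```text
scene0 1182 4036 [579.8  33.4  83.7] [-0.491  0.049  0.87 ] lean 29.57 yaw -5.75
((-29.100204467773438, -79.03070068359375), (437.0671081542969, 173.17869567871094), 88.16282653808594) [array([ 444.6, -249.1,   22.3]), array([ 593.2, -269.7,  108.9]), array([649. , 163.8, 115.9]), array([500.4, 184.3,  29.3])]
[[-105.40874287 -290.54268219]
 [  54.70490814  135.84473289]]
side0 1070 2880 [561.9 -10.4  80.6] [-0.496  0.042  0.867] lean 29.87 yaw -4.87
((-18.36504364013672, 31.672813415527344), (301.5910949707031, 163.37684631347656), 89.11375427246094) [array([ 463.6, -120.2,   29.4]), array([ 604.3, -134.8,  111.1]), array([633.9, 165.4, 113.4]), array([493.2, 179.9,  31.8])]
[[ -99.56009289 -114.77791809]
 [  61.62615187  179.43099197]]
```

```bash
cat >> h.py <<'E'
def bed(x,y,yaw):
    tx=np.array([np.cos(yaw),np.sin(yaw),0]);Y=np.array([-np.sin(yaw),np.cos(yaw),0]);Z0=np.array([0,0,1.])
    X=np.cos(np.pi/6)*tx+.5*Z0;Z=np.cos(np.pi/6)*Z0-.5*tx
    return np.array([x,y,68.]),np.stack([X,Y,Z],1)
CORN=np.array([[sx*80,sy*147.5,0] for sx in(-1,1) for sy in(-1,1)],float)
E
python3 - <<'E'
from h import *
o,B=bed(548.6,22.6,np.radians(-5.5))
for n,(u0,v0,w,h),f in (("scene0",(284,215,110,95),7),("side0",(265,180,75,110),5.4)):
    d=load(n);im=cv2.resize(d["frame"][v0:v0+h,u0:u0+w],None,fx=f,fy=f,interpolation=cv2.INTER_CUBIC)
    for c in CORN:
        p=proj(d,o+B@c);q=((p+.5-[u0,v0])*f).astype(int);cv2.circle(im,tuple(map(int,q)),3,(0,0,255),1);print(n,c,p.round(1))
    for i in range(0,w,10): cv2.putText(im,str(u0+i),(int(i*f),10),0,.35,(0,255,255),1)
    for i in range(0,h,10): cv2.putText(im,str(v0+i),(0,int(i*f)),0,.35,(0,255,255),1)
    cv2.imwrite(f"pics/z_{n}.png",im)
E
```

```text
scene0 [ -80.  -147.5    0. ] [320.3 233.7]
scene0 [-80.  147.5   0. ] [390.7 280.7]
scene0 [  80.  -147.5    0. ] [289.4 240.2]
scene0 [ 80.  147.5   0. ] [362.5 291.2]
side0 [ -80.  -147.5    0. ] [276.3 278.7]
side0 [-80.  147.5   0. ] [282.5 224.6]
side0 [  80.  -147.5    0. ] [323.7 258.5]
side0 [ 80.  147.5   0. ] [324.4 205.7]
```

View pics/z_scene0.png

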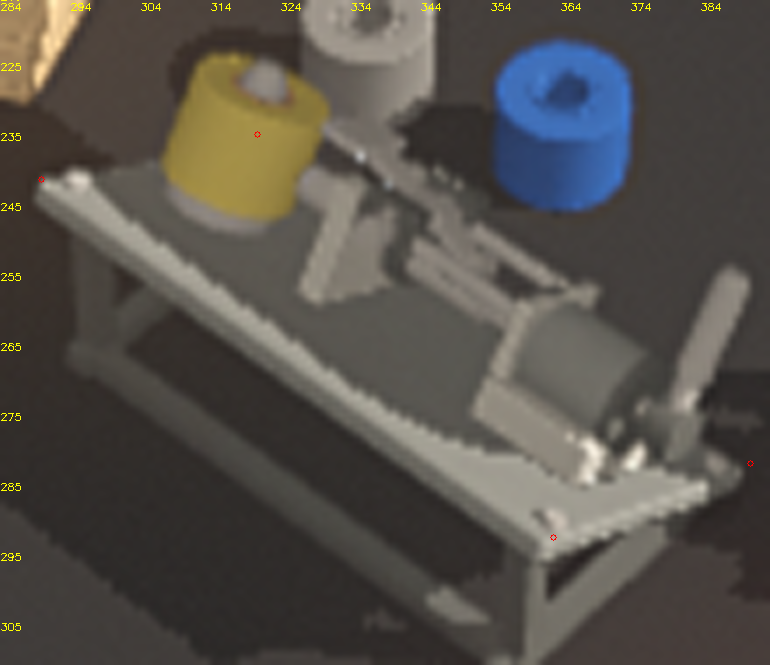

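View pics/z_side0.png

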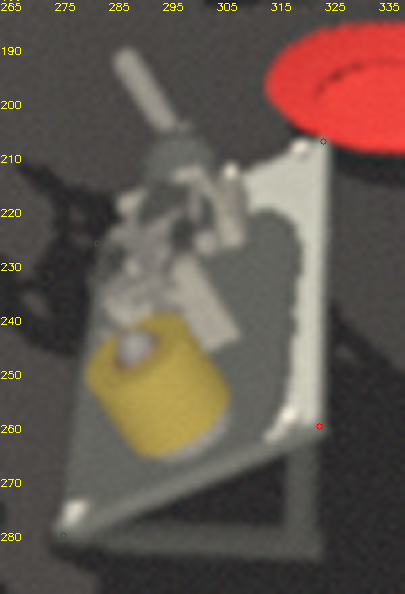

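```bash
cat >> h.py <<'E'
def tri(l):
    A=0;b=0
    for d,u,v in l:
        o,r=ray(d,u,v);r=r/np.linalg.norm(r);M=np.eye(3)-np.outer(r,r);A=A+M;b=b+M@o
    return np.linalg.solve(A,b)
E
python3 - <<'E'
from h import *
a=load("scene0");b=load("side0")
o,B=bed(548.6,22.6,np.radians(-5.5))
for nm,p,q in (("handle top",(388.5,254.5),(287.8,190.8)),("handle low",(382,270.5),(296,203)),("spindle top",(321.5,225.8),(289.5,243.5))):
    X=tri([(a,*p),(b,*q)]);print(nm,X.round(1),"bed",(B.T@(X-o)).round(1),proj(a,X).round(1),proj(b,X).round(1))
# tray: floor & walls
for d in(a,b):
    P=pts(d);m=(np.abs(P[...,0]-460)<150)&(np.abs(P[...,1]+330)<150)&(P[...,2]>30)&(P[...,2]<42)
    Q=P[m][:,:2].astype(np.float32);print(len(Q),cv2.minAreaRect(Q))
E
```

```text
handle top [511.9 169.1 162.5] bed [  3.5 142.3 107.1] [388.7 254.3] [288.  190.9]
handle low [539.1 168.3 116.2] bed [  3.8 144.1  53.4] [382.3 270.3] [296.3 203.2]
spindle top [507.5 -77.8 126.1] bed [   2.  -103.9   65.9] [321.8 225.5] [289.9 243.7]
435 ((468.75384521484375, -378.9105224609375), (209.8020782470703, 270.1569519042969), 18.39478874206543)
740 ((446.0771789550781, -372.9554443359375), (173.0924835205078, 252.09974670410156), 16.738021850585938)
```

```bash
python3 -m handwheel '[[[0,0,0,-0.18],[0,0,0,-0.18],[-2.8,-5.3,0,0],[-2.8,-5.3,0,0],[-2.8,-5.3,0,0],[-2.8,-5.3,0,0],[-2.8,-5.3,0,0],[-2.8,-5.3,0,0]]]'
```

```text
time: 1.1
position: [417.8, 224.1, 402.0]
ee_rot: [-0.001, 0.038, 0.999, -0.002]
contact_force: [0.4, 0.9, 0.5]
grip_width: 85.5
```

```bash
python3 -m handwheel '[[[-2,-5.3,0,0],[-2,-5.3,0,0],[-2,-5.3,0,0],[0,0,0,0]]]'
python3 - <<'E'
from rig import manip
import cv2,numpy as np
s=manip.sense();print({k:np.round(v,4).tolist() for k,v in s.items()})
d=manip.get_image("wrist");cv2.imwrite("pics/w1.png",d["frame"]);np.savez("w1.npz",**d)
print(d["R"].round(3).tolist(),d["t"].round(1), (-d["R"].T@d["t"]).round(1))
E
```

```text
time: 1.6
position: [467.4, 52.3, 402.1]
ee_rot: [-0.001, 0.04, 0.999, -0.002]
contact_force: [-0.3, 1.2, 0.5]
grip_width: 85.5
{'time': 1.6, 'joint_positions': [-0.0285, 0.2756, 1.9268, -0.0046, 0.9418, -1.5159], 'joint_velocities': [0.0415, -0.0088, 0.0183, 0.0123, 0.0045, 0.0229], 'joint_efforts': [-2.6122, -43.4512, -23.9055, -0.2234, -0.0576, -0.7136], 'position': [467.4009, 52.277, 402.0845], 'ee_rot': [-0.0013, 0.0404, 0.9992, -0.0019], 'contact_force': [-0.3014, 1.1781, 0.5071], 'torque': [0.0015, 0.0228, 0.0064], 'grip_width': 85.4859}
[[0.079, 0.997, -0.004], [0.954, -0.075, 0.292], [0.291, -0.027, -0.956]] [ -87.6 -478.4  243. ] [392.5  58.2 371.7]
```

View pics/w1.png

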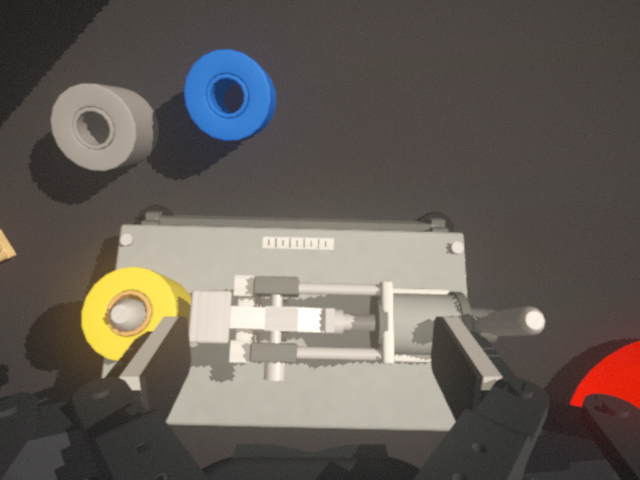

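```bash
cat >> h.py <<'E'
def onplane(d,u,v,o,n,h):
    c,r=ray(d,u,v);return c+r*((o+n*h-c)@n)/(r@n)
E
python3 - <<'E'
from h import *
d=load("w1");f=2
P=pts(d)
o,B=bed(548.6,22.6,np.radians(-5.5))
for nm,u,v,h in (("cornL-",120,226,0),("cornL+",465,234,0),("cornH+",457,429,0),("handle top",535,321,107),("spindle top",127,314,72),("roll top",128,313,60),("trip pad",210,317,71),("bolt",125.5,239,2),("bolt2",457,247,2)):
    X=onplane(d,u,v,o,B[:,2],h);Y=P[v if isinstance(v,int) else int(v),int(u)]
    print(nm,X.round(1),"bed",(B.T@(X-o)).round(1),"depth",Y.round(1),(B.T@(Y-o)).round(1))
# plane fit
Q=P[380:425,200:440].reshape(-1,3);Q2=P[245:270,270:440].reshape(-1,3);Q=np.r_[Q,Q2];Q=Q[~np.isnan(Q).any(1)]
Q=Q[np.abs((Q-o)@B[:,2])<6];c=Q.mean(0);m=np.linalg.svd(Q-c)[2][2];m*=np.sign(m[2]);print(m,np.degrees(np.arccos(m[2])),np.degrees(np.arctan2(-m[1],-m[0])),((Q-o)@B[:,2]).mean())
E
```

```text
cornL- [ 468.3 -112.4   29.3] bed [ -77.4 -142.1   -0. ] depth [ 474.5 -126.5    1.1] [ -85.  -155.5  -28.2]
cornL+ [498.1 180.9  30.2] bed [-75.6 152.7   0. ] depth [5.073e+02 1.916e+02 3.000e-01] [-83.4 164.3 -30. ]
cornH+ [630.3 151.4 107.8] bed [ 79.6 136.1   0. ] depth [452.9  81.9 304.7] [ 30.9  49.8 255.5]
handle top [511.3 174.1 161.8] bed [  2.2 147.3 107. ] depth [509.8 172.6 164.5] [  2.3 145.6 110. ]
spindle top [503.8 -69.9 130.5] bed [  0.3 -96.4  72. ] depth [503.9 -70.  130.5] [  0.3 -96.4  71.9]
roll top [508.2 -75.  119.5] bed [  -0.9 -101.    60. ] depth [503.3 -69.2 130.3] [ -0.3 -95.8  72.1]
trip pad [510.2 -17.1 130.1] bed [  1.3 -43.2  71. ] depth [510.1 -17.  130.5] [  1.3 -43.1  71.4]
bolt [ 478.1 -106.4   36.9] bed [ -65.6 -135.2    2. ] depth [ 477.4 -105.6   39.4] [ -65.  -134.5    4.5]
bolt2 [506.6 171.7  37.9] bed [-63.6 144.4   2. ] depth [506.7 171.8  37.6] [-63.7 144.5   1.7]
[-0.49672063  0.05233686  0.86633104] 29.96495853551447 -6.014764676478075 -0.3167401119193789
```

```bash
python3 -m handwheel '[[[-1.4,4.2,0,0],[-1.4,4.2,0,0],[-1.4,4.2,0,0],[0,0,4,0],[0,0,0,0]]]' 0.6 30
cat > look.py <<'E'
import sys
from rig import manip
from h import *
s=manip.sense();print({k:np.round(s[k],4).tolist() for k in("time","position","ee_rot","contact_force","grip_width")})
for a in sys.argv[1:]:
    n,nm=a.split(":");d=manip.get_image(n);cv2.imwrite(f"pics/{nm}.png",d["frame"]);np.savez(f"{nm}.npz",**d)
E
python3 look.py wrist:w2
```

```text
time: 2.28
position: [517.6, 185.2, 360.5]
ee_rot: [-0.002, 0.038, 0.999, -0.002]
contact_force: [-0.6, -0.3, 0.1]
grip_width: 51.3
{'time': 2.275, 'position': [517.5506, 185.1593, 360.4912], 'ee_rot': [-0.0021, 0.0376, 0.9993, -0.0015], 'contact_force': [-0.5949, -0.2633, 0.1082], 'grip_width': 51.3443}
```

View pics/w2.png

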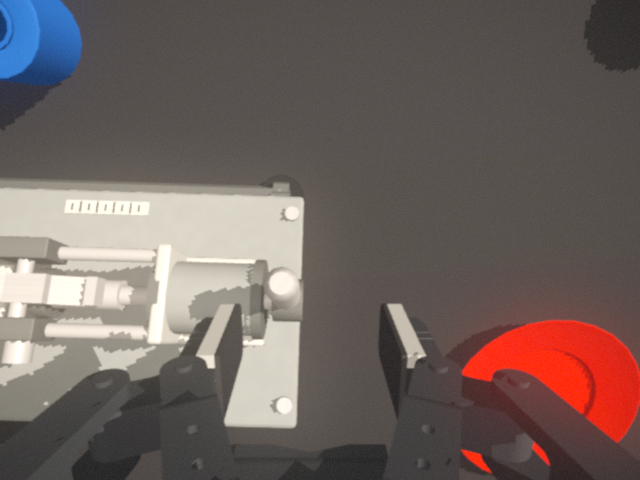

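Run:
```python
from h import *
a=load("w1");d=load("w2")
X=tri([(a,535,321),(d,284,284)]);print(X.round(1),proj(a,X),proj(d,X))
o,B=bed(550,27.5,np.radians(-5.7))
for u,v,h in((284,284,107),(303,197,0),(296,427,0)):
    X=onplane(d,u,v,o,B[:,2],h);print(X.round(1),(B.T@(X-o)).round(1))
T=np.array([517.55,185.16,360.49])
n=B[:,2]
print("midpad px",proj(d,T+[0,0,-160]))
```

```text
[510.7 173.6 162.8] [535.0059604  320.93475456] [283.98670453 284.08274099]
[511.4 173.4 161. ] [  0.7 141.4 107. ]
[497.6 180.2  29.1] [-77.7 146.7  -0. ]
[633.1 166.5 107.7] [ 79.5 146.6  -0. ]
midpad px [311.59054888 340.94629622]
```

```bash
python3 -m handwheel '[[[-0.25,-1.2,0,0],[0,0,2.8,0],[0,0,2.8,0],[0,0,0,0]]]' 0.45; python3 look.py wrist:w3
```

```text
time: 2.82
position: [520.4, 170.3, 311.3]
ee_rot: [0.004, 0.038, 0.999, -0.0]
contact_force: [-0.3, -0.7, 0.6]
grip_width: 38.4
{'time': 2.825, 'position': [520.388, 170.2608, 311.3127], 'ee_rot': [0.0037, 0.0383, 0.9993, -0.0001], 'contact_force': [-0.3031, -0.7169, 0.5984], 'grip_width': 38.4087}
```

View pics/w3.png

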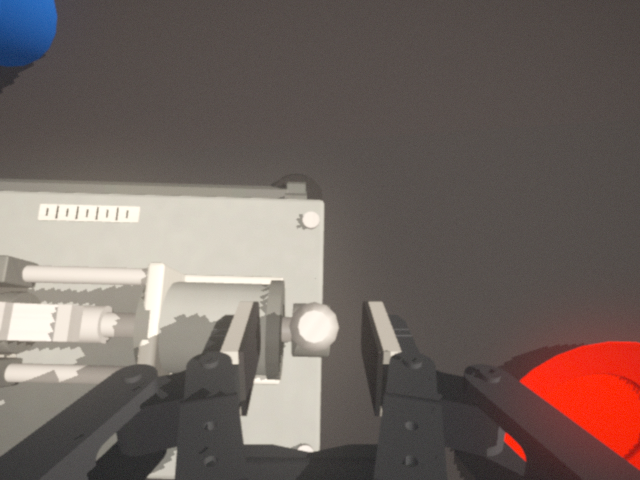

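```bash
python3 -m handwheel '[[[0,0.25,0.8,0],[0,0,0,0]]]' 0.45;  python3 -m handwheel '[[[0,0,0,0],[0,0,0,0],[0,0,0,0]]]' 0 40; python3 look.py
```

```text
time: 3.12
position: [521.4, 172.6, 306.5]
ee_rot: [0.006, 0.039, 0.999, 0.001]
contact_force: [-0.3, -0.1, 0.2]
grip_width: 38.4
time: 3.5
position: [521.4, 172.6, 307.4]
ee_rot: [0.007, 0.039, 0.999, 0.001]
contact_force: [1.0, -0.9, -2.7]
grip_width: 14.6
{'time': 3.5, 'position': [521.3872, 172.6092, 307.3805], 'ee_rot': [0.007, 0.0386, 0.9992, 0.0006], 'contact_force': [0.9581, -0.9299, -2.6697], 'grip_width': 14.6237}
```

```bash
python3 -m handwheel '[[[0,0.9,0,0],[-0.05,0.9,0,0],[0,0.9,0,0],[-0.05,0.9,0,0],[0,0,0,0]]]'; python3 look.py
```

```text
time: 4.12
position: [525.5, 210.0, 307.3]
ee_rot: [0.006, 0.038, 0.999, -0.002]
contact_force: [0.7, -8.2, 0.9]
grip_width: 14.8
{'time': 4.125, 'position': [525.5302, 210.0033, 307.3083], 'ee_rot': [0.0062, 0.0377, 0.9993, -0.0017], 'contact_force': [0.691, -8.1782, 0.9074], 'grip_width': 14.7638}
```

```bash
python3 -m handwheel '[[[0,0.6,0,0],[0,0.6,0,0],[0,0,0,0]]]'; python3 look.py wrist:w4
```

```text
time: 4.5
position: [526.8, 221.9, 307.3]
ee_rot: [0.006, 0.037, 0.999, -0.004]
contact_force: [0.0, -11.6, 1.7]
grip_width: 14.8
{'time': 4.5, 'position': [526.8147, 221.8822, 307.2783], 'ee_rot': [0.0059, 0.0368, 0.9993, -0.0042], 'contact_force': [0.0342, -11.5756, 1.6834], 'grip_width': 14.7855}
```

```bash
python3 -m handwheel '[[[0,0.25,0,0],[0,0,0,0]]]'; python3 -m handwheel '[[[0,-0.3,0,0],[0,0,0,0]]]';python3 look.py wrist:w5
```

```text
time: 4.8
position: [527.1, 223.8, 307.3]
ee_rot: [0.005, 0.036, 0.999, -0.006]
contact_force: [0.4, -11.4, 1.6]
grip_width: 14.4
time: 5.05
position: [526.9, 220.4, 307.3]
ee_rot: [0.005, 0.036, 0.999, -0.008]
contact_force: [0.8, -11.3, 1.0]
grip_width: 15.1
{'time': 5.05, 'position': [526.9483, 220.3736, 307.2697], 'ee_rot': [0.0048, 0.0357, 0.9993, -0.0076], 'contact_force': [0.7512, -11.2808, 0.9681], 'grip_width': 15.0986}
```

View pics/w5.png

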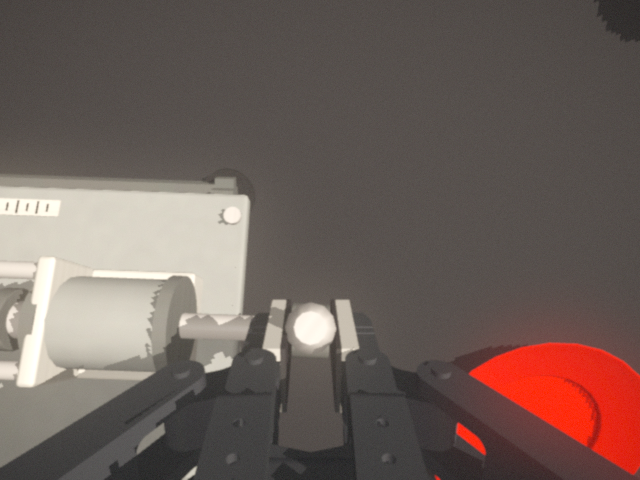

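```bash
python3 -m handwheel '[[[0,-0.3,0,0],[0,0,0,0]]]'; python3 -m handwheel '[[[0,-0.3,0,0],[0,0,0,0]]]'
```

```text
time: 5.35
position: [526.8, 217.1, 307.3]
ee_rot: [0.004, 0.035, 0.999, -0.009]
contact_force: [-0.4, -10.0, 1.1]
grip_width: 14.8
time: 5.6
position: [526.5, 216.0, 307.3]
ee_rot: [0.005, 0.036, 0.999, -0.008]
contact_force: [1.1, -6.3, -1.8]
grip_width: 14.8
```

```bash
python3 -m handwheel '[[[0,-0.15,0,0],[0,0,0,0]]]';  python3 -m handwheel '[[[0,0,0,0],[0,0,0,0]]]' 0.45;  python3 look.py wrist:w6
```

```text
time: 5.85
position: [526.4, 215.6, 307.3]
ee_rot: [0.005, 0.035, 0.999, -0.007]
contact_force: [0.7, -4.3, -1.2]
grip_width: 14.4
time: 6.1
position: [526.4, 215.8, 307.4]
ee_rot: [0.005, 0.035, 0.999, -0.007]
contact_force: [0.5, 0.8, 0.5]
grip_width: 38.9
{'time': 6.1, 'position': [526.3838, 215.7751, 307.4492], 'ee_rot': [0.0048, 0.0353, 0.9993, -0.007], 'contact_force': [0.482, 0.7977, 0.4618], 'grip_width': 38.8744}
```

View pics/w6.png

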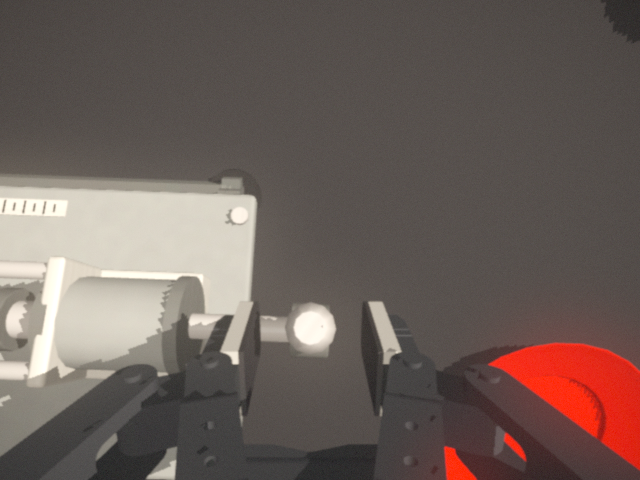

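```bash
python3 -m handwheel '[[[0,0,-3.5,0],[0,0,-3,0]]]'; python3 -m handwheel '[[[0,-5.7,0,0],[0,-5.7,0,0],[0,-5.7,0,0],[0,-5.7,0,0],[0,0,0,0]]]' 0;  python3 look.py wrist:w7
```

```text
time: 6.4
position: [525.7, 216.6, 372.0]
ee_rot: [0.003, 0.035, 0.999, -0.008]
contact_force: [-0.9, 0.0, -0.0]
grip_width: 38.4
time: 7.02
position: [509.3, -16.7, 378.5]
ee_rot: [0.006, 0.034, 0.999, -0.007]
contact_force: [-0.3, -0.1, -0.3]
grip_width: 0.2
{'time': 7.025, 'position': [509.2555, -16.6687, 378.5337], 'ee_rot': [0.0059, 0.034, 0.9994, -0.0074], 'contact_force': [-0.3104, -0.1143, -0.3192], 'grip_width': 0.168}
```

View pics/w7.png

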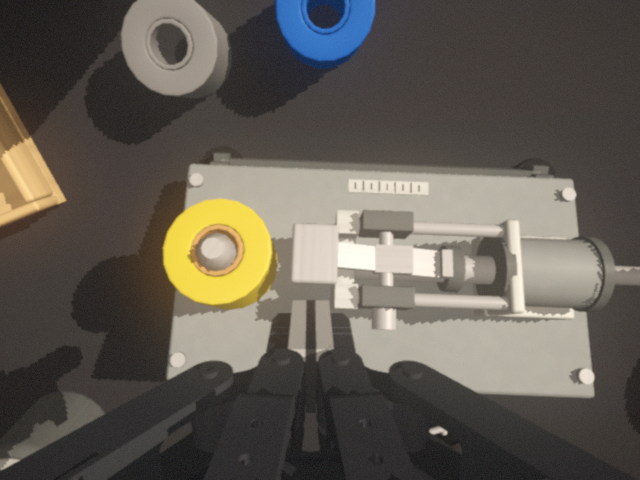

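Run:
```python
from h import *
a=load("w1");d=load("w7");P=pts(d)
o,B=bed(550,27.5,np.radians(-5.7))
for u,v,h in((315,253,71),(217,250,72),(217,250,60),(194,170,0),(574,176,0),(591,396,0),(170,377,0)):
    X=onplane(d,u,v,o,B[:,2],h);Y=P[v,u];print(X.round(1),(B.T@(X-o)).round(1),Y.round(1),(B.T@(Y-o)).round(1))
X=tri([(a,210,317),(d,315,253)]);print("pad",X.round(1))
X=tri([(a,127,314),(d,217,249)]);print("spindle",X.round(1))
print("tip px",proj(d,[511.2,-19.3,205.5]))
```

```text
[510.  -17.7 129.6] [  0.2 -48.9  71. ] [510.  -17.7 129.5] [  0.2 -48.9  70.9]
[504.5 -71.7 130.7] [   0.7 -103.2   72. ] [504.3 -71.5 131.3] [   0.8 -103.    72.6]
[508.2 -74.8 119.1] [  -1.6 -106.    60. ] [504.3 -71.5 131.3] [   0.8 -103.    72.6]
[ 471.7 -108.    30.8] [ -74.4 -142.6   -0. ] [ 471.7 -108.    30.8] [ -74.4 -142.6   -0. ]
[495.4 180.5  27.8] [-80.3 146.8  -0. ] [ 5.007e+02  1.974e+02 -2.000e-01] [-91.2 164.2 -26.1]
[632.1 162.8 107.4] [ 78.8 142.8  -0. ] [632.4 163.1 106.9] [ 78.8 143.2  -0.6]
[ 601.6 -123.1  106.3] [  76.6 -144.7    0. ] [ 601.6 -123.1  106.3] [  76.6 -144.7    0. ]
pad [510.5 -17.6 129. ]
spindle [506.  -73.  125.1]
tip px [310.18328987 321.48600505]
```

```bash
python3 -m handwheel '[[[1.4,0.3,0,0],[0,0,2.8,0],[0,0,2.6,0],[0,0,0,0]]]'; python3 look.py
cat > tip.py <<'E'
from rig import manip
from h import *
from scipy.spatial.transform import Rotation as Ro
s=manip.sense();q=s["ee_rot"];R=Ro.from_quat([q[1],q[2],q[3],q[0]]).as_matrix();p=np.array(s["position"])
print("R",R.round(3).tolist());print("tip",(p+173*R[:,2]).round(1),"grasp",(p+155*R[:,2]).round(1),"tilt deg",np.degrees(np.arccos(-R[2,2])).round(2))
o,B=bed(550,27.5,np.radians(-5.7));print("bed tip",(B.T@(p+173*R[:,2]-o)).round(1),"lean",(B.T@R[:,2]).round(3))
E
python3 tip.py
```

```text
time: 7.58
position: [493.3, -7.0, 323.7]
ee_rot: [0.006, 0.03, 0.999, -0.007]
contact_force: [-0.7, -0.6, 0.1]
grip_width: 0.1
{'time': 7.575, 'position': [493.3251, -6.9911, 323.6997], 'ee_rot': [0.006, 0.0305, 0.9995, -0.007], 'contact_force': [-0.7435, -0.6196, 0.0547], 'grip_width': 0.0532}
R [[-0.998, 0.061, 0.011], [0.061, 0.998, -0.014], [-0.012, -0.014, -1.0]]
tip [495.3  -9.5 150.7] grasp [495.1  -9.2 168.7] tilt deg 1.06
bed tip [ -2.6 -42.2  97. ] lean [-0.489 -0.013 -0.872]
```

```bash
python3 -m handwheel '[[[0,-0.7,0,0],[-0.8,0,1.4,0],[0,0,0,0]]]'; python3 tip.py
```

```text
time: 7.95
position: [501.5, -13.8, 311.1]
ee_rot: [0.007, 0.029, 1.0, -0.007]
contact_force: [0.0, 0.0, -0.3]
grip_width: 0.3
R [[-0.998, 0.059, 0.014], [0.059, 0.998, -0.015], [-0.015, -0.014, -1.0]]
tip [504.  -16.4 138.2] grasp [503.7 -16.1 156.2] tilt deg 1.18
bed tip [ -0.8 -48.2  81.5] lean [-0.486 -0.013 -0.874]
```

```bash
python3 -m handwheel '[[[-0.25,0,0.45,0],[-0.25,0,0.45,0],[0,0,0,0]]]'; python3 tip.py; python3 look.py scene:s1 wrist:w8
```

```text
time: 8.32
position: [507.1, -14.4, 302.0]
ee_rot: [0.007, 0.03, 1.0, -0.007]
contact_force: [-1.4, -1.0, 1.8]
grip_width: 0.1
R [[-0.998, 0.059, 0.015], [0.059, 0.998, -0.015], [-0.015, -0.014, -1.0]]
tip [509.6 -17.  129. ] grasp [509.3 -16.8 147. ] tilt deg 1.2
bed tip [ -0.5 -48.3  70.7] lean [-0.486 -0.013 -0.874]
{'time': 8.325, 'position': [507.0846, -14.4319, 301.9665], 'ee_rot': [0.0075, 0.0295, 0.9995, -0.0073], 'contact_force': [-1.3714, -1.0225, 1.8482], 'grip_width': 0.1372}
```

View pics/w8.png

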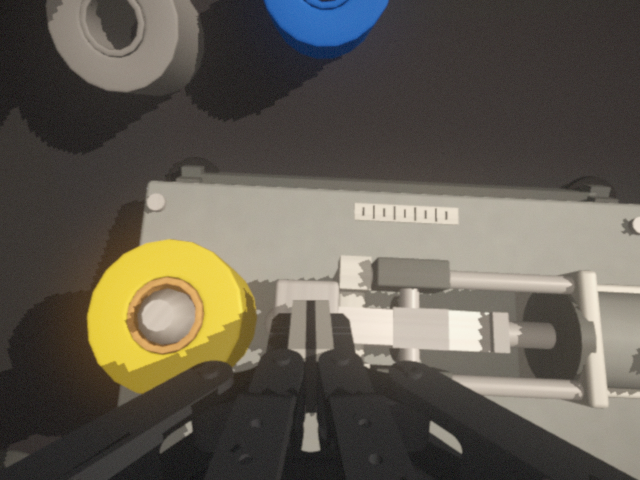

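Contact just begun on the pad at (310,310), which is clear of the roll. I'll press further along the bed normal.

```bash
python3 -m handwheel '[[[-0.25,0,0.4,0],[-0.2,0,0.35,0],[0,0,0,0]]]'; python3 tip.py; python3 look.py scene:s2 wrist:w9
```

```text
time: 8.8
position: [511.2, -15.1, 295.4]
ee_rot: [0.007, 0.029, 1.0, -0.008]
contact_force: [-5.9, -1.2, 14.4]
grip_width: -0.1
R [[-0.998, 0.059, 0.013], [0.059, 0.998, -0.016], [-0.014, -0.015, -1.0]]
tip [513.5 -17.8 122.4] grasp [513.2 -17.5 140.4] tilt deg 1.18
bed tip [ -0.4 -48.7  63.1] lean [-0.487 -0.014 -0.873]
{'time': 8.8, 'position': [511.1733, -15.0611, 295.3908], 'ee_rot': [0.0069, 0.0293, 0.9995, -0.0076], 'contact_force': [-5.8692, -1.2, 14.4314], 'grip_width': -0.0526}
```

View pics/w9.png

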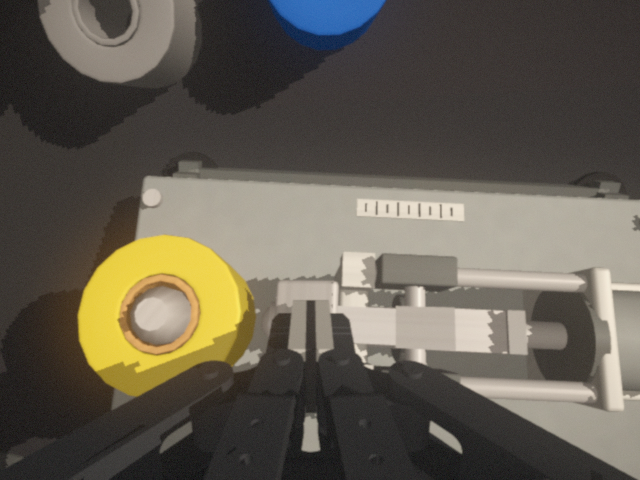

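Run:
```python
from h import *
c=[load(n)["frame"][215:310,284:400] for n in("scene0","s1","s2")]
cv2.imwrite("pics/cmp.png",cv2.resize(np.hstack(c[1:]),None,fx=3.4,fy=3.4,interpolation=cv2.INTER_CUBIC))
```

```text
(no output)
```

View pics/cmp.png

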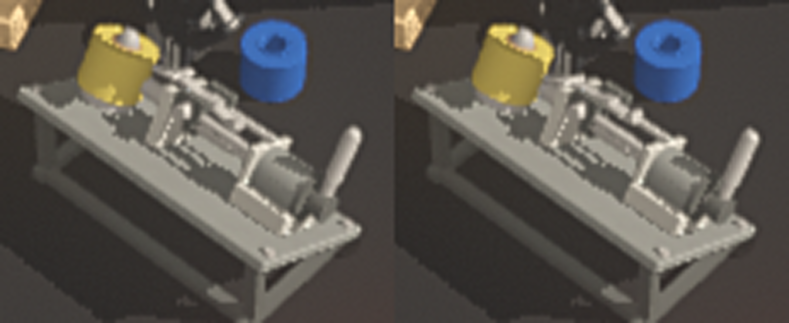

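```bash
python3 -m handwheel '[[[0.6,0,-1,0],[0,0,-5,0],[0,0,-5,0.17],[0,0,0,0.18],[0,0,0,0.18],[0,0,0,0.18],[0,0,0,0.18],[0,0,0,0.18]]]'; python3 -m handwheel '[[[0,0,0,0.18],[0,0,0,0.18],[0,0,0,0.16],[0,5,0,0],[0,5,0,0],[0,5,0,0],[0,5,0,0],[0,0,0,0]]]'; python3 tip.py;python3 look.py wrist:w10 scene:s3
```

```text
time: 9.9
position: [502.9, -12.2, 410.3]
ee_rot: [0.011, 0.549, 0.836, -0.001]
contact_force: [0.7, -0.4, -0.6]
grip_width: 0.4
time: 10.9
position: [705.9, -38.2, 414.9]
ee_rot: [0.011, 0.752, 0.659, 0.003]
contact_force: [-0.5, 0.4, -0.2]
grip_width: -0.0
R [[0.132, 0.991, 0.02], [0.991, -0.131, -0.013], [-0.011, 0.021, -1.0]]
tip [709.3 -40.5 241.9] grasp [709.  -40.2 259.9] tilt deg 1.36
bed tip [230.1 -51.8  68. ] lean [-0.482 -0.011 -0.876]
{'time': 10.9, 'position': [705.9144, -38.176, 414.8945], 'ee_rot': [0.0115, 0.7521, 0.659, 0.003], 'contact_force': [-0.5177, 0.3956, -0.2058], 'grip_width': -0.0069}
```

View pics/s3.png

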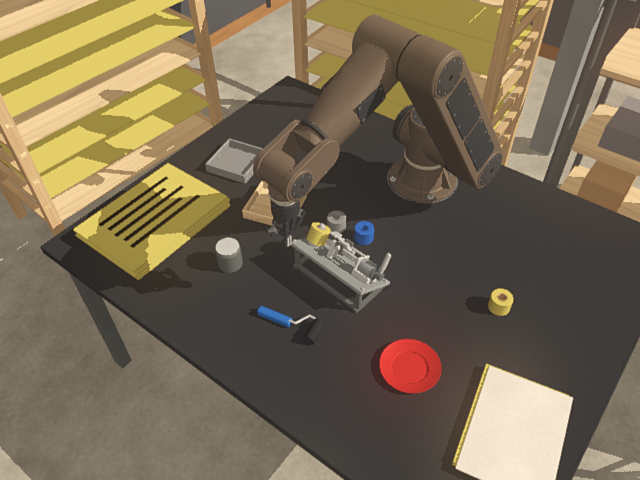

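```bash
python3 -m handwheel '[[[0,6.2,0,0],[0,6.2,0,0],[0,6.2,0,0],[0,6.2,0,0],[0,6.2,0,0]]]'; python3 tip.py; python3 -m handwheel '[[[0,6.2,0,0],[0,6.2,0,0],[0,6.2,0,0]]]'; python3 tip.py; python3 -c "
from rig import manip;print(manip.sense()['joint_positions'])"
```

```text
time: 11.62
position: [943.5, -69.6, 422.2]
ee_rot: [0.014, 0.752, 0.659, 0.006]
contact_force: [0.2, 0.5, -0.0]
grip_width: -0.3
R [[0.13, 0.991, 0.027], [0.991, -0.13, -0.013], [-0.01, 0.028, -1.0]]
tip [948.1 -71.9 249.2] grasp [947.6 -71.6 267.2] tilt deg 1.71
bed tip [442.2 -59.3 -46.1] lean [-0.476 -0.011 -0.88 ]
time: 12.0
position: [969.0, -80.7, 383.0]
ee_rot: [0.045, 0.75, 0.659, 0.037]
contact_force: [0.4, -0.9, 0.8]
grip_width: 0.0
R [[0.129, 0.985, 0.115], [0.992, -0.128, -0.019], [-0.004, 0.116, -0.993]]
tip [988.9 -84.1 211.2] grasp [986.8 -83.7 229. ] tilt deg 6.69
bed tip [459.4 -67.4 -99.9] lean [-0.396 -0.008 -0.918]
[-0.15078347  1.23502741  0.05082311 -0.00183246  1.73896802 -0.02176458]
```

```bash
python3 -m handwheel '[[[5,0,0,-0.03],[0,5.5,-2,0],[0,5.5,-2,0],[0,5.5,-2,0]]]'; python3 tip.py;python3 -c "
from rig import manip;s=manip.sense();print(s['joint_positions'],s['joint_velocities'])"
```

```text
time: 12.5
position: [968.7, -40.0, 420.2]
ee_rot: [0.08, 0.737, 0.668, 0.071]
contact_force: [0.3, -0.6, 0.1]
grip_width: 0.5
R [[0.099, 0.972, 0.212], [0.995, -0.096, -0.023], [-0.002, 0.213, -0.977]]
tip [1005.3  -43.9  251.2] grasp [1001.5  -43.5  268.8] tilt deg 12.28
bed tip [490.1 -25.9 -71.5] lean [-0.304 -0.001 -0.953]
[-1.09383938e-01  1.19817755e+00  4.90835860e-02  6.66247885e-04
  1.67994745e+00 -1.06369635e-02] [-0.04109055 -0.12119183 -0.00961187  0.01816463 -0.14883365 -0.02470801]
```

```bash
python3 -m handwheel '[[[0,5,-2.5,0],[0,5,-2.5,0],[0,5,-2.5,0]]]'; python3 tip.py;python3 -c "
from rig import manip;s=manip.sense();print(s['joint_positions'],s['joint_velocities'])"
```

```text
time: 12.88
position: [953.6, -48.5, 485.0]
ee_rot: [0.114, 0.733, 0.663, 0.105]
contact_force: [1.8, -0.0, -0.3]
grip_width: -0.1
R [[0.099, 0.947, 0.304], [0.995, -0.095, -0.028], [0.003, 0.305, -0.952]]
tip [1006.3  -53.3  320.3] grasp [1000.8  -52.8  337.4] tilt deg 17.79
bed tip [526.3 -35.1 -12.6] lean [-0.212  0.003 -0.977]
[-0.12067113  1.13173486  0.0482096   0.00917689  1.65131811 -0.01858209] [-0.02655851 -0.18614273 -0.0006445   0.02394574 -0.07579475 -0.02013593]
```

```bash
python3 -m handwheel '[[[0,6.2,0,0],[0,6.2,0,0],[0,6.2,0,0]]]'; python3 tip.py;python3 -c "
from rig import manip;s=manip.sense();print(s['joint_positions'],s['joint_velocities'])"
```

```text
time: 13.25
position: [960.9, -57.7, 491.4]
ee_rot: [0.155, 0.725, 0.656, 0.145]
contact_force: [0.2, 0.0, -0.4]
grip_width: -0.2
R [[0.098, 0.905, 0.414], [0.995, -0.092, -0.034], [0.007, 0.415, -0.91]]
tip [1032.5  -63.6  334. ] grasp [1025.   -63.   350.4] tilt deg 24.52
bed tip [556.6 -42.7 -14.2] lean [-0.096  0.007 -0.995]
[-0.13010832  1.12853594  0.04813489  0.01966181  1.53740604 -0.02667566] [-2.22107300e-02 -9.88913543e-03  6.98711450e-06  2.57259691e-02
 -2.84456965e-01 -2.04753083e-02]
```

```bash
python3 -m handwheel '[[[0,6.2,0,0],[0,5.5,0,0]]]'; python3 tip.py;python3 -m handwheel '[[[0,-3,0,0],[0,-5,0,0]]]' 1 30; python3 tip.py; python3 -c "
from rig import manip;s=manip.sense();print(s['joint_positions'],s['joint_velocities'])"
```

```text
time: 13.5
position: [963.2, -62.4, 500.6]
ee_rot: [0.18, 0.719, 0.65, 0.169]
contact_force: [0.2, -0.0, -0.1]
grip_width: 0.4
R [[0.097, 0.874, 0.477], [0.995, -0.09, -0.038], [0.009, 0.478, -0.878]]
tip [1045.7  -69.   348.6] grasp [1037.1  -68.3  364.5] tilt deg 28.57
bed tip [575.8 -46.8  -8.4] lean [-0.025  0.009 -1.   ]
time: 13.75
position: [922.8, -58.8, 475.4]
ee_rot: [0.181, 0.718, 0.65, 0.171]
contact_force: [2.6, 0.1, 0.6]
grip_width: 35.7
R [[0.097, 0.872, 0.48], [0.995, -0.09, -0.039], [0.009, 0.482, -0.876]]
tip [1005.9  -65.5  323.8] grasp [997.2 -64.8 339.6] tilt deg 28.81
bed tip [528.8 -47.3  -9.9] lean [-0.021  0.009 -1.   ]
[-0.13747594  0.92749305  0.54264858  0.03005524  1.16949111 -0.042372  ] [-0.01258025 -0.76152551  1.97349751  0.01875878 -1.21269066 -0.05058596]
```

```bash
cat > kin.py <<'E'
import numpy as np
from scipy.optimize import least_squares
D=[((.4915,1.559,1.092),(274.49,561.45,404.13)),((.2756,1.9268,.9418),(467.4,52.28,402.08)),((1.23503,.05082,1.73897),(969,-80.7,383)),((1.19818,.04908,1.67995),(968.7,-40,420.2)),((1.13173,.04821,1.65132),(953.6,-48.5,485)),((1.12854,.04813,1.53741),(960.9,-57.7,491.4)),((.92749,.54265,1.16949),(922.8,-58.8,475.4))]
def f(p):
    c,a,b,L,h,off=p;e=[]
    for (q2,q3,q5),(x,y,z) in D:
        r=np.sqrt(x*x+y*y-off**2);s=[q2,q2+q3,q2+q3+q5]
        e+=[c+a*np.sin(s[0])+b*np.sin(s[1])+L*np.sin(s[2])-r,h+a*np.cos(s[0])+b*np.cos(s[1])+L*np.cos(s[2])-z]
    return e
s=least_squares(f,[0,450,450,100,200,65.]);print(s.x.round(1),np.round(s.fun,1))
c,a,b,L,h,off=s.x
def ik(x,y,z,tilt):
    r=np.sqrt(x*x+y*y-off**2)-c-L*np.sin(tilt);zz=z-h+L*np.cos(tilt)
    D=np.hypot(r,zz);co=(D*D-a*a-b*b)/(2*a*b);q3=np.arccos(co)
    q2=np.arctan2(r,zz)-np.arctan2(b*np.sin(q3),a+b*np.cos(q3));return q2,q3,np.pi-tilt-q2-q3
if __name__=="__main__":
    T=np.radians(29)
    from h import bed
    o,B=bed(550,27.5,np.radians(-5.7))
    for hh in(18,40,70,100,120,150):
        p=o+B@np.array([0,-104,hh+173.]);print(hh,p.round(0),np.round(ik(*p,T),3))
    for z in(230,260,300,350): print("tray",z,np.round(ik(450-75,-360,z,T),3))
E
python3 kin.py
```

```text
[-57.4 637.7 436.3  88.2 132.6   0. ] [ 5.6  1.1 -2.3 -1.6  1.4 -5.2 -0.5 -2.9 -4.6  0.9 -4.2  1.4  4.7  6.3]
18 [445. -67. 233.] [ 0.454  2.251 -0.069]
40 [434. -65. 252.] [ 0.409  2.258 -0.031]
70 [419. -64. 278.] [0.348 2.263 0.024]
100 [404. -62. 304.] [0.287 2.265 0.083]
120 [394. -61. 322.] [0.247 2.263 0.125]
150 [379. -60. 348.] [0.186 2.258 0.191]
tray 230 [0.521 2.1   0.014]
tray 260 [0.475 2.076 0.084]
tray 300 [0.418 2.04  0.177]
tray 350 [0.354 1.986 0.295]kin.py:7: RuntimeWarning: invalid value encountered in sqrt
  r=np.sqrt(x*x+y*y-off**2);s=[q2,q2+q3,q2+q3+q5]
```

```bash
cat > kin.py <<'E'
import numpy as np
from scipy.optimize import least_squares
D=[((1.01,.4915,1.559,1.092),(274.49,561.45,404.13)),((-.0285,.2756,1.9268,.9418),(467.4,52.28,402.08)),((-.15078,1.23503,.05082,1.73897),(969,-80.7,383)),((-.10938,1.19818,.04908,1.67995),(968.7,-40,420.2)),((-.12067,1.13173,.04821,1.65132),(953.6,-48.5,485)),((-.13011,1.12854,.04813,1.53741),(960.9,-57.7,491.4)),((-.13748,.92749,.54265,1.16949),(922.8,-58.8,475.4))]
def f(p):
    c,a,b,L,h,k,l=p;e=[]
    for (q1,q2,q3,q5),(x,y,z) in D:
        r=x*np.cos(q1)+y*np.sin(q1);s=[q2,q2+q3,q2+q3+q5]
        e+=[c+a*np.sin(s[0])+b*np.sin(s[1])+L*np.sin(s[2])-r,h+a*np.cos(s[0])+b*np.cos(s[1])+L*np.cos(s[2])-z]
    return e
s=least_squares(f,[0,450,450,100,200,0,0.])
c,a,b,L,h=s.x[:5];off=65.
def ik(x,y,z,tilt):
    r=np.sqrt(x*x+y*y-off**2)-c-L*np.sin(tilt);zz=z-h+L*np.cos(tilt)
    D=np.hypot(r,zz);co=(D*D-a*a-b*b)/(2*a*b);q3=np.arccos(co)
    q2=np.arctan2(r,zz)-np.arctan2(b*np.sin(q3),a+b*np.cos(q3));return q2,q3,np.pi-tilt-q2-q3
if __name__=="__main__":
    print(s.x.round(1),np.round(s.fun,1))
    print([round(-x*np.sin(q[0])+y*np.cos(q[0]),1) for q,(x,y,z) in D])
    from h import bed
    o,B=bed(550,27.5,np.radians(-5.7))
    for T in (29,25,20,15):
      t=np.radians(T)
      for hh in(18,100):
        g=o+B@np.array([0,-104,hh+18.]);p=g-155*np.array([np.sin(t)*.995,-np.sin(t)*.1,-np.cos(t)]);print(T,hh,p.round(0),np.round(ik(*p,t),3))
    for z in(230,260,300,350): print("tray",z,np.round(ik(450-75,-360,z,np.radians(29)),3))
E
python3 kin.py
```

```text
[-64.1 640.7 438.1  88.1 130.8   0.    0. ] [ 5.4  1.1 -2.1 -1.6  1.4 -5.5 -0.5 -3.  -4.7  1.1 -4.2  1.6  4.7  6.4]
[np.float64(66.2), np.float64(65.6), np.float64(65.8), np.float64(66.0), np.float64(66.6), np.float64(67.5), np.float64(68.2)]
29 18 [447. -67. 235.] [ 0.452  2.244 -0.06 ]
29 100 [406. -63. 306.] [0.287 2.259 0.09 ]
25 18 [457. -68. 240.] [0.452 2.205 0.048]
25 100 [416. -64. 311.] [0.291 2.22  0.194]
20 18 [469. -69. 245.] [0.456 2.156 0.18 ]
20 100 [428. -65. 316.] [0.302 2.171 0.32 ]
15 18 [482. -70. 249.] [0.466 2.107 0.307]
15 100 [441. -66. 320.] [0.317 2.123 0.44 ]
tray 230 [0.52  2.099 0.016]
tray 260 [0.474 2.075 0.086]
tray 300 [0.418 2.039 0.179]
tray 350 [0.354 1.985 0.296]
```

```bash
python3 -m handwheel '[[[-0.6,-5.9,-1.7,0],[-0.6,-5.9,-1.7,0],[-0.6,-5.9,-1.7,0],[-0.6,-5.9,-1.7,0],[-0.6,-5.9,-1.7,0],[-0.6,-5.9,-1.7,0]]]'; python3 tip.py; python3 -c "
from rig import manip;s=manip.sense();print(s['joint_positions'],s['joint_velocities'])"
```

```text
time: 14.5
position: [577.9, -58.8, 399.0]
ee_rot: [0.185, 0.717, 0.649, 0.173]
contact_force: [1.2, 0.0, 0.8]
grip_width: 85.2
R [[0.097, 0.867, 0.489], [0.995, -0.089, -0.04], [0.008, 0.491, -0.871]]
tip [662.5 -65.8 248.3] grasp [653.7 -65.1 264. ] tilt deg 29.38
bed tip [195.2 -81.7  95.5] lean [-0.011  0.008 -1.   ]
[-0.22502664  0.39007902  1.7853373   0.15712318  0.46266082 -0.24824631] [-0.18471343 -0.55677145  1.30343222  0.35618675 -0.73363005 -0.51978502]
```

```bash
python3 -m handwheel '[[[-0.7,-5,-0.4,0],[-0.5,-5,-0.2,0],[-0.3,-3.5,0,0],[0,0,0,0]]]'; python3 tip.py; python3 -c "
from rig import manip;s=manip.sense();print(s['joint_positions'],s['joint_velocities'])"; python3 look.py wrist:w11
```

```text
time: 15.0
position: [449.2, -61.2, 338.5]
ee_rot: [0.189, 0.717, 0.648, 0.174]
contact_force: [1.4, 1.0, -0.3]
grip_width: 85.4
R [[0.1, 0.864, 0.494], [0.995, -0.089, -0.045], [0.005, 0.496, -0.868]]
tip [534.6 -69.  188.3] grasp [525.7 -68.2 203.9] tilt deg 29.73
bed tip [ 55.2 -97.5 107.1] lean [-0.005  0.004 -1.   ]
[-0.30015792  0.31295094  2.14311773  0.53431942  0.20387074 -0.6972273 ] [ 0.00305129 -0.01014283 -0.05491737 -0.04370657 -0.00170954  0.04885744]
{'time': 15.0, 'position': [449.1546, -61.2045, 338.5308], 'ee_rot': [0.1885, 0.7171, 0.648, 0.174], 'contact_force': [1.3879, 0.9854, -0.3074], 'grip_width': 85.3649}
```

View pics/w11.png

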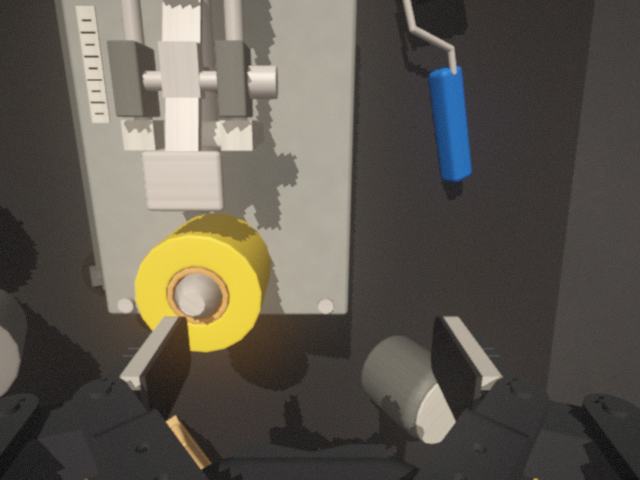

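Run:
```python
from h import *
d=load("w11");o,B=bed(550,27.5,np.radians(-5.7));P=pts(d)
for n,u,v,h in(("spindle",196,294,72),("roll",200,291,60),("corner LL",107,313,0),("corner H",349,312,0)):
    X=onplane(d,u,v,o,B[:,2],h);print(n,X.round(1),(B.T@(X-o)).round(1),(B.T@(P[v,u]-o)).round(1))
for h in (90,100,110): print("mid",proj(d,o+B@np.array([55.2,-97.5,h])))
m=(d["frame"][...,2]>150)&(d["frame"][...,0]<90)&(d["frame"][...,1]>130);m[350:]=0
Q=(P-o)@B;m&=(np.abs(Q[...,2]-60)<3);q=Q[m];print(len(q),q.min(0),q.max(0),cv2.minEnclosingCircle(q[:,:2].astype(np.float32)))
```

```text
spindle [505.7 -70.  131.3] [   1.9 -101.4   72. ] [   2.1 -101.2   72.6]
roll [510.  -74.1 120.1] [   0.4 -105.1   60. ] [   3.6 -100.3   71.2]
corner LL [ 466.1 -111.8   27.8] [ -80.4 -146.9    0. ] [ -92.8 -158.1  -22.6]
corner H [ 604.8 -124.7  108.2] [  80.4 -146.1   -0. ] [  93.2 -211.1 -132.1]
mid [310.16646147 302.80296282]
mid [310.0378275  313.52170368]
mid [309.89334073 325.56141798]
8099 [ -31.85770812 -138.3281635    57.01351056] [ 30.61684737 -75.53053106  62.65117076] ((-0.6517847180366516, -107.53659057617188), 32.05058670043945)
```

```bash
python3 -m handwheel '[[[-0.4,-2.7,0,0],[-0.3,-2.7,0,0],[0,0,0,0]]]'; python3 tip.py; python3 -c "
from rig import manip;s=manip.sense();print(s['joint_positions'],s['joint_velocities'])"; python3 look.py wrist:w12
```

```text
time: 15.42
position: [414.0, -63.8, 318.5]
ee_rot: [0.191, 0.716, 0.648, 0.178]
contact_force: [1.4, 0.1, 0.4]
grip_width: 85.4
R [[0.098, 0.859, 0.502], [0.995, -0.088, -0.044], [0.007, 0.504, -0.864]]
tip [500.9 -71.4 169.1] grasp [491.9 -70.6 184.7] tilt deg 30.28
bed tip [  16.8 -103.3  107.1] lean [ 0.005  0.006 -1.   ]
[-0.33549577  0.31200503  2.24227714  1.04711459  0.14388669 -1.24553395] [ 0.00515044 -0.00297967 -0.04718097 -0.11837354  0.00216491  0.1326772 ]
{'time': 15.425, 'position': [414.0443, -63.8195, 318.5165], 'ee_rot': [0.1914, 0.7157, 0.6477, 0.1778], 'contact_force': [1.4388, 0.1003, 0.3979], 'grip_width': 85.3809}
```

View pics/w12.png

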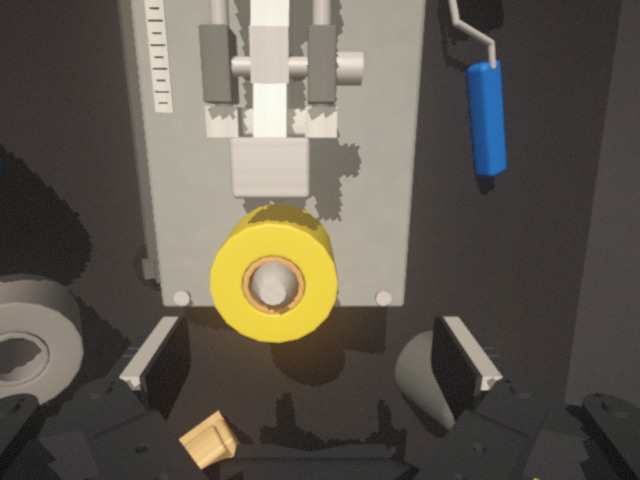

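```bash
python3 -m handwheel '[[[-0.1,-1.2,0,0.1],[0,-0.6,0,0],[0,0,2,0],[0,0,0,0]]]'; python3 tip.py; python3 -c "
from rig import manip;s=manip.sense();print(s['joint_positions'],s['joint_velocities'])"
```

```text
time: 15.98
position: [412.1, -63.9, 298.4]
ee_rot: [0.185, 0.747, 0.61, 0.191]
contact_force: [-1.6, -0.1, 0.6]
grip_width: 85.6
R [[0.183, 0.84, 0.511], [0.981, -0.188, -0.043], [0.06, 0.509, -0.858]]
tip [500.5 -71.4 149.8] grasp [491.3 -70.6 165.3] tilt deg 30.85
bed tip [   6.7 -103.3   90.6] lean [ 0.015  0.008 -1.   ]
[-0.33833179  0.35408626  2.27003425  1.62245017  0.12956349 -1.72529236] [ 0.0029016  -0.03168783 -0.01138251 -0.19482734  0.00409408  0.18888201]
```

```bash
python3 -m handwheel '[[[-0.1,-0.6,0.6,0.05],[0,0,2,0],[0,0,1.5,0],[0,0,0,0]]]'; python3 tip.py; python3 -c "
from rig import manip;s=manip.sense();print(s['joint_positions'],s['joint_velocities'])"; python3 look.py wrist:w13
```

```text
time: 16.48
position: [431.0, -65.3, 262.1]
ee_rot: [0.181, 0.76, 0.591, 0.2]
contact_force: [0.9, 0.5, 0.0]
grip_width: 85.5
R [[0.222, 0.827, 0.517], [0.971, -0.236, -0.039], [0.09, 0.511, -0.855]]
tip [520.5 -72.1 114.2] grasp [511.2 -71.4 129.6] tilt deg 31.24
bed tip [   6.2 -102.    49.8] lean [ 0.022  0.012 -1.   ]
[-0.32669317  0.45394096  2.26119226  2.24795905  0.16622191 -2.29699646] [ 0.00307398 -0.02583334 -0.00319308 -0.10743431 -0.00143818  0.10509128]
{'time': 16.475, 'position': [431.0129, -65.3246, 262.1156], 'ee_rot': [0.1808, 0.7604, 0.5911, 0.1995], 'contact_force': [0.9298, 0.5304, 0.0489], 'grip_width': 85.4835}
```

View pics/w13.png

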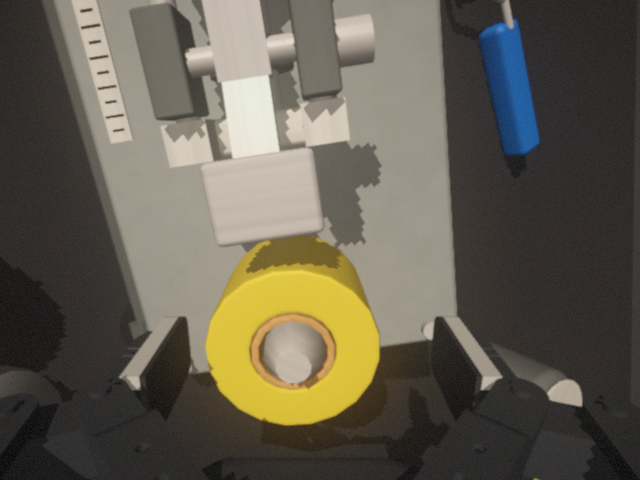

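```bash
python3 -m handwheel '[[[-0.2,-0.6,0,0.06],[0,0,1.3,0],[0,0,1.2,0],[0,0,0,0]]]'; python3 tip.py; python3 -c "
from rig import manip;s=manip.sense();print(s['joint_positions'],s['joint_velocities'])"; python3 look.py wrist:w14
```

```text
time: 17.02
position: [438.6, -66.3, 241.1]
ee_rot: [0.175, 0.777, 0.568, 0.208]
contact_force: [-0.4, -0.5, 1.0]
grip_width: 85.5
R [[0.269, 0.809, 0.522], [0.955, -0.294, -0.036], [0.125, 0.509, -0.852]]
tip [529.  -72.5  93.7] grasp [519.6 -71.9 109. ] tilt deg 31.58
bed tip [   3.4 -101.6   27.7] lean [ 0.027  0.016 -0.999]
[-0.32397343  0.50876649  2.25977187  2.45409162  0.21030818 -2.4435783 ] [ 0.0011267  -0.02812134  0.00289677 -0.07044579 -0.0059331   0.06873838]
{'time': 17.025, 'position': [438.6323, -66.3469, 241.055], 'ee_rot': [0.1751, 0.777, 0.5677, 0.2083], 'contact_force': [-0.3814, -0.5208, 0.963], 'grip_width': 85.5358}
```

View pics/w14.png

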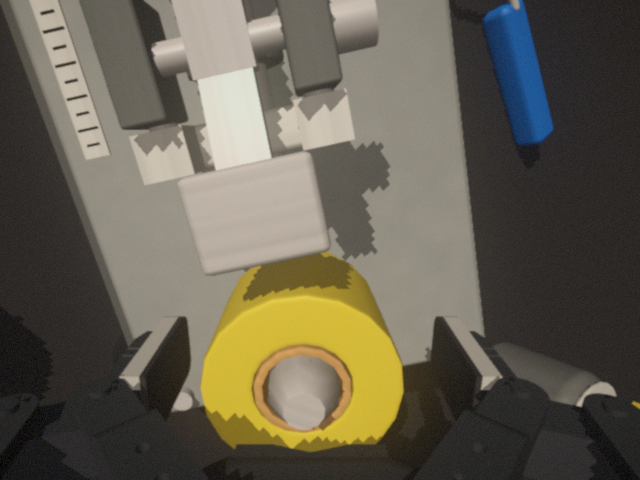

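```bash
python3 -m handwheel '[[[-0.3,-0.3,0.3,0],[0,0,0,0]]]'; python3 tip.py;  python3 -m handwheel '[[[0,0,0,0],[0,0,0,0],[0,0,0,0]]]' 0 35;  python3 tip.py; python3 -c "
from rig import manip;s=manip.sense();print(s['joint_positions'],s['joint_velocities'])"
```

```text
time: 17.32
position: [436.4, -68.4, 237.7]
ee_rot: [0.176, 0.777, 0.568, 0.209]
contact_force: [-1.1, 0.1, -0.2]
grip_width: 85.5
R [[0.268, 0.809, 0.524], [0.955, -0.294, -0.035], [0.125, 0.51, -0.851]]
tip [527.  -74.6  90.5] grasp [517.6 -73.9 105.8] tilt deg 31.68
bed tip [   0.2 -103.8   25.8] lean [ 0.029  0.017 -0.999]
time: 17.7
position: [435.8, -68.4, 238.4]
ee_rot: [0.176, 0.777, 0.568, 0.209]
contact_force: [0.4, 0.1, -0.8]
grip_width: 63.9
R [[0.268, 0.808, 0.524], [0.955, -0.294, -0.036], [0.125, 0.51, -0.851]]
tip [526.5 -74.6  91.2] grasp [517.1 -73.9 106.5] tilt deg 31.7
bed tip [ 1.000e-01 -1.039e+02  2.670e+01] lean [ 0.029  0.017 -0.999]
[-0.33134181  0.5134857   2.26770677  2.47702007  0.22371454 -2.47422378] [-0.00055243 -0.00303019  0.00350376 -0.00490106  0.00017878  0.00513356]
```

```bash
python3 -m handwheel '[[[0.03,0.03,-1.0,0],[0.03,0.03,-1.2,0],[0,0,0,0]]]'; python3 tip.py; python3 look.py wrist:w15
```

```text
time: 18.08
position: [424.8, -67.1, 257.7]
ee_rot: [0.175, 0.777, 0.568, 0.209]
contact_force: [0.2, -0.1, -1.1]
grip_width: 64.0
R [[0.268, 0.809, 0.524], [0.955, -0.294, -0.035], [0.125, 0.51, -0.851]]
tip [515.3 -73.2 110.4] grasp [505.9 -72.6 125.8] tilt deg 31.66
bed tip [   0.  -103.7   49. ] lean [ 0.029  0.017 -0.999]
{'time': 18.075, 'position': [424.756, -67.1177, 257.694], 'ee_rot': [0.1754, 0.7767, 0.5678, 0.2089], 'contact_force': [0.1674, -0.0944, -1.1384], 'grip_width': 64.0134}
```

View pics/w15.png

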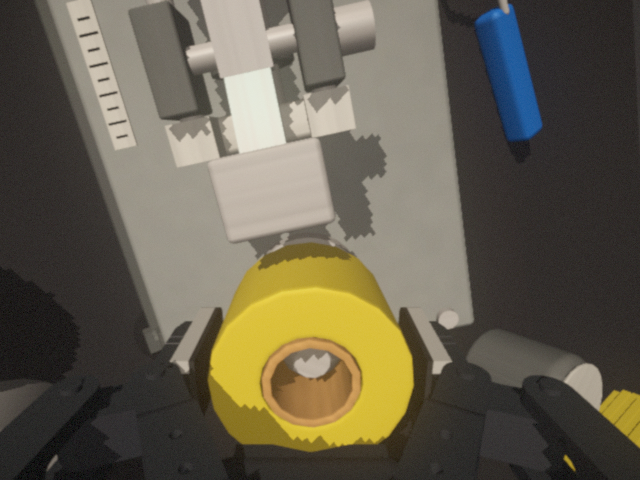

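```bash
python3 -m handwheel '[[[0.03,0.04,-1.4,0],[0.03,0.04,-1.4,0],[0.03,0.04,-1.4,0],[0.03,0.04,-1.4,0],[0,0,0,0]]]'; python3 tip.py; python3 -c "
from rig import manip;s=manip.sense();print(s['joint_positions'],s['grip_width'])"
```

```text
time: 18.75
position: [397.7, -64.6, 305.2]
ee_rot: [0.174, 0.777, 0.568, 0.208]
contact_force: [-0.1, -0.6, -1.4]
grip_width: 64.0
R [[0.268, 0.81, 0.521], [0.955, -0.294, -0.033], [0.127, 0.507, -0.853]]
tip [487.9 -70.3 157.7] grasp [478.5 -69.7 173. ] tilt deg 31.49
bed tip [  -0.3 -103.5  103.7] lean [ 0.026  0.019 -0.999]
[-0.35640174  0.32460287  2.29604125  1.63296888  0.15168168 -1.64073203] 64.04494727368731
```

Run:
```python
from h import *
for n,(u0,v0,u1,v1) in(("scene0",(238,175,312,232)),("side0",(222,298,315,370))):
    d=load(n);P=pts(d)[v0:v1,u0:u1];hsv=cv2.cvtColor(d["frame"][v0:v1,u0:u1],cv2.COLOR_BGR2HSV)
    m=(hsv[...,0]>8)&(hsv[...,0]<28)&(hsv[...,1]>70)&(hsv[...,2]>100)&(P[...,2]>28)&(P[...,2]<45)
    Q=P[m][:,:2].astype(np.float32);r=cv2.minAreaRect(Q);print(n,len(Q),r,Q.min(0),Q.max(0))
    z=P[...,2][(hsv[...,1]>70)&(hsv[...,2]>100)];print(np.percentile(z,[5,50,95,99]))
    print([proj(d,[*b,36]).round(0).tolist() for b in cv2.boxPoints(r)])
```

```text
scene0 461 ((442.50146484375, -338.28057861328125), (184.1521759033203, 175.84156799316406), 17.025272369384766) [ 333.12146 -442.61234] [ 545.75696 -235.2597 ]
[nan nan nan nan]
[[307.0, 189.0], [262.0, 178.0], [240.0, 212.0], [287.0, 225.0]]
side0 863 ((447.91790771484375, -379.15069580078125), (173.13534545898438, 265.0254211425781), 16.738021850585938) [ 332.62665 -494.43283] [ 539.2035  -232.30931]
[nan nan nan nan]
[[227.0, 314.0], [255.0, 383.0], [321.0, 365.0], [287.0, 300.0]]
```

```bash
python3 -m handwheel '[[[-4,0.7,-0.2,0],[-5,0.9,-0.2,0],[-5,0.9,-0.2,0],[-5,0.9,-0.2,0],[-5,0.9,-0.2,0],[-2.5,0.4,-0.2,0],[0,0,0,0]]]'; python3 tip.py; python3 -c "
from rig import manip;s=manip.sense();print(s['joint_positions'],s['grip_width'])"; python3 look.py wrist:w16 scene:s4 side:d4
```

```text
time: 19.62
position: [360.7, -341.1, 299.9]
ee_rot: [0.174, 0.775, 0.569, 0.214]
contact_force: [-0.2, -0.3, -0.4]
grip_width: 64.2
R [[0.262, 0.807, 0.53], [0.956, -0.292, -0.027], [0.133, 0.513, -0.848]]
tip [ 452.4 -345.8  153.2] grasp [ 442.8 -345.3  168.5] tilt deg 32.02
bed tip [  -9.4 -381.1  103.8] lean [ 0.035  0.026 -0.999]
[-0.96044575  0.4440223   2.06696727  1.05583768  0.50149536 -1.57222453] 64.1561697873005
{'time': 19.625, 'position': [360.7451, -341.0721, 299.8805], 'ee_rot': [0.1744, 0.7749, 0.5687, 0.2137], 'contact_force': [-0.1559, -0.3393, -0.4306], 'grip_width': 64.1562}
```

View pics/w16.png

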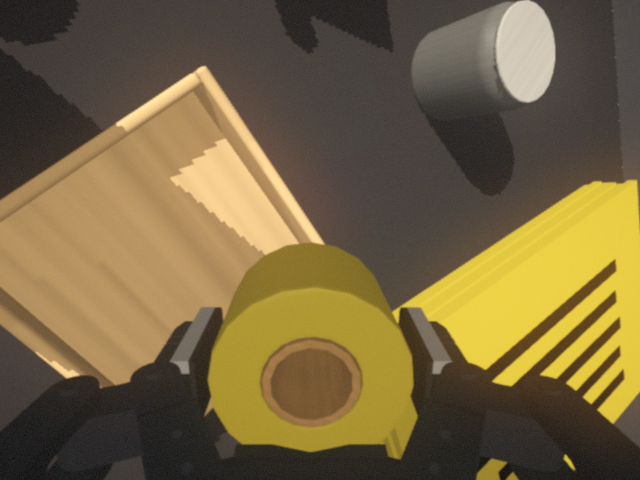

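View pics/d4.png

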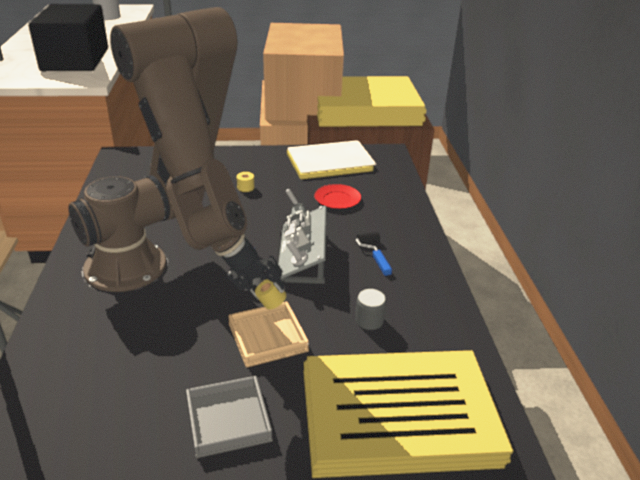

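Run:
```python
from h import *
d=load("w16")
A,Bp,C=[onz(d,u,v,36) for u,v in((203,68),(0,217),(326,243))];print(A.round(1),Bp.round(1),C.round(1),np.degrees(np.arctan2(*(A-C)[[1,0]])),np.degrees(np.arctan2(*(A-Bp)[[1,0]])))
e1=(Bp-A)[:2];e1/=np.linalg.norm(e1);e2=(C-A)[:2];e2/=np.linalg.norm(e2);print("dot",e1@e2,"center",A[:2]+85*(e1+e2))
s=load("side0")
cv2.imwrite("pics/tz.png",cv2.resize(s["frame"][295:375,220:320],None,fx=7,fy=7,interpolation=cv2.INTER_CUBIC))
# horizontal floor check
P=pts(d);print(P[250,100].round(1),P[180,140].round(1))
```

```text
[ 490.7 -233.6   36. ] [ 366.9 -276.3   36. ] [ 534.3 -364.8   36. ] 108.40602886704175 19.04184746026781
dot 0.011096900136985713 center [ 437.14468766 -342.01178314]
[ 400.  -313.1    9.7] [ 437.5 -282.5    8.5]
```

View pics/tz.png

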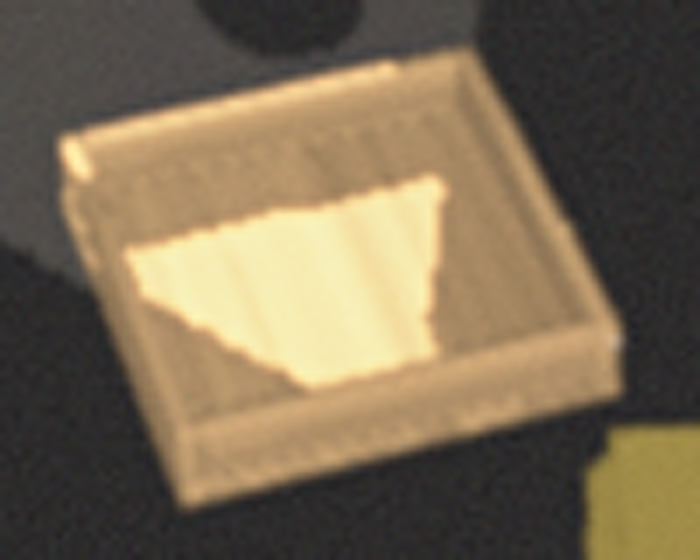

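```bash
python3 -m handwheel '[[[0,0,0,-0.12],[0,0,0,-0.12],[0.2,-1.9,2.6,0],[0.2,-1.9,2.6,0],[0.2,-1.6,2.2,0],[0,0,0,0]]]'; python3 tip.py; python3 -c "
from rig import manip;s=manip.sense();print(s['joint_positions'],s['contact_force'],s['grip_width'])"; python3 look.py scene:s5 side:d5 wrist:w17
python3 - <<'E'
from h import *
a=cv2.resize(load("s5")["frame"][150:260,220:340],None,fx=3.3,fy=3.3,interpolation=2);b=cv2.resize(load("d5")["frame"][260:370,200:320],None,fx=3.3,fy=3.3,interpolation=2)
cv2.imwrite("pics/p5.png",np.hstack([a,b]))
E
```

```text
time: 20.52
position: [357.4, -324.7, 207.4]
ee_rot: [0.199, 0.694, 0.664, 0.192]
contact_force: [0.2, -0.1, -0.6]
grip_width: 64.3
R [[0.044, 0.847, 0.53], [0.999, -0.038, -0.021], [0.002, 0.531, -0.848]]
tip [ 449.2 -328.4   60.8] grasp [ 439.6 -328.    76.1] tilt deg 32.06
bed tip [ -59.9 -364.1   26.2] lean [ 0.035  0.032 -0.999]
[-0.94622016  0.61520857  2.15999085  1.57539935  0.43108592 -2.39626067] [ 0.23581564 -0.08634052 -0.62440717] 64.32491926504842
{'time': 20.525, 'position': [357.4424, -324.7194, 207.4241], 'ee_rot': [0.1987, 0.6945, 0.6644, 0.1918], 'contact_force': [0.2358, -0.0863, -0.6244], 'grip_width': 64.3249}
```

View pics/p5.png

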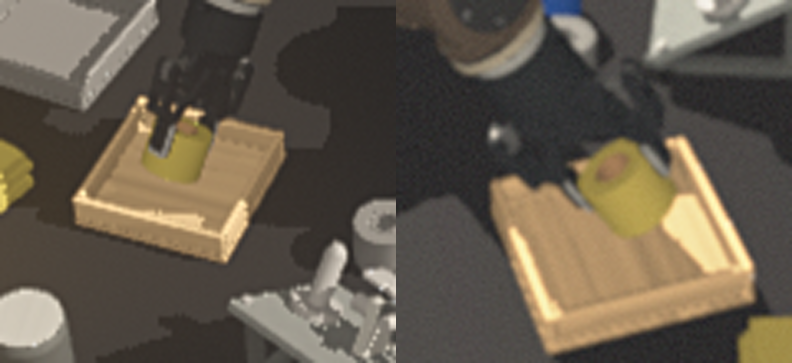

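```bash
python3 -m handwheel '[[[-1.1,0.2,0,0],[0,-0.5,0.8,0],[0,-0.4,0.6,0],[0,0,0,0]]]'; python3 tip.py; python3 -c "
from rig import manip;s=manip.sense();print(s['joint_positions'],s['grip_width'])"; python3 look.py scene:s6 side:d6 wrist:w18
python3 - <<'E'
from h import *
a=cv2.resize(load("s6")["frame"][150:260,220:340],None,fx=3.3,fy=3.3,interpolation=2);b=cv2.resize(load("d6")["frame"][260:370,200:320],None,fx=3.3,fy=3.3,interpolation=2)
cv2.imwrite("pics/p6.png",np.hstack([a,b]))
E
```

```text
time: 21.18
position: [359.9, -337.3, 198.9]
ee_rot: [0.205, 0.692, 0.665, 0.191]
contact_force: [0.8, -0.2, -1.1]
grip_width: 64.1
R [[0.043, 0.842, 0.538], [0.999, -0.032, -0.03], [-0.008, 0.538, -0.843]]
tip [ 452.9 -342.4   53.1] grasp [ 443.3 -341.9   68.3] tilt deg 32.57
bed tip [ -59.3 -377.7   17. ] lean [ 0.044  0.024 -0.999]
[-0.95806087  0.63982509  2.13963795  1.60189356  0.43673769 -2.43823705] 64.09299006287519
{'time': 21.175, 'position': [359.9317, -337.2739, 198.8842], 'ee_rot': [0.2051, 0.6923, 0.6649, 0.1913], 'contact_force': [0.7534, -0.1547, -1.0779], 'grip_width': 64.093}
```

View pics/p6.png

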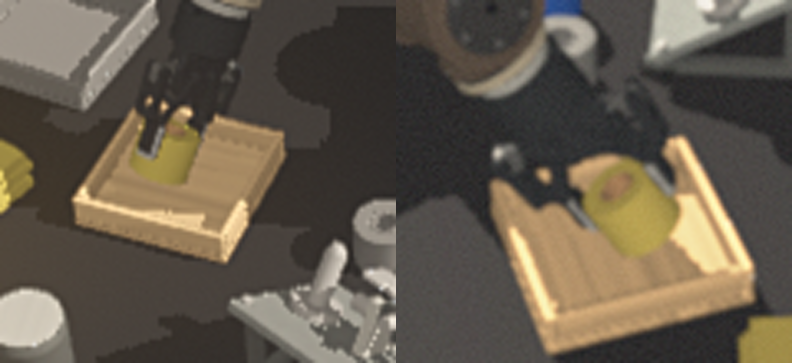

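View pics/w18.png

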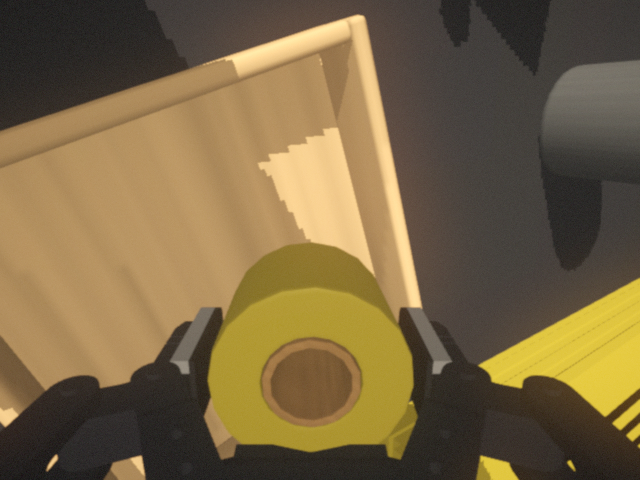

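```bash
python3 -m handwheel '[[[0,-0.4,0.5,0],[0,-0.3,0.4,0],[0,0,0,0]]]'; python3 tip.py
```

```text
time: 21.7
position: [358.8, -337.3, 187.3]
ee_rot: [0.205, 0.692, 0.665, 0.191]
contact_force: [0.8, -0.3, -0.8]
grip_width: 64.0
R [[0.043, 0.842, 0.538], [0.999, -0.031, -0.03], [-0.009, 0.539, -0.842]]
tip [ 451.9 -342.5   41.6] grasp [ 442.2 -342.    56.7] tilt deg 32.6
bed tip [ -65.9 -377.9    7.6] lean [ 0.045  0.023 -0.999]
```

```bash
python3 -m handwheel '[[[0,-0.16,0.25,0],[0,0,0,0]]]';  python3 -m handwheel '[[[0,-0.16,0.25,0],[0,0,0,0]]]'; python3 tip.py
```

```text
time: 21.95
position: [358.8, -337.4, 184.2]
ee_rot: [0.206, 0.692, 0.665, 0.191]
contact_force: [0.7, -0.8, 0.8]
grip_width: 64.2
time: 22.2
position: [358.9, -337.5, 183.1]
ee_rot: [0.208, 0.692, 0.665, 0.192]
contact_force: [-2.5, 2.0, 3.6]
grip_width: 63.8
R [[0.043, 0.839, 0.542], [0.999, -0.03, -0.032], [-0.01, 0.543, -0.84]]
tip [ 452.6 -343.    37.9] grasp [ 442.9 -342.5   53. ] tilt deg 32.88
bed tip [ -67.1 -378.4    4. ] lean [ 0.05   0.022 -0.999]
```

```bash
python3 -m handwheel '[[[0,0,0,0],[0,0,0,0]]]' 0.77 20; python3 -m handwheel '[[[0,0.12,0.12,0],[0,0,0,0]]]' 0.8 20; python3 -m handwheel '[[[0,0.12,0.12,0],[0,0,0,0]]]' 0.83 20; python3 look.py side:d7 wrist:w19 scene:s7; python3 tip.py
python3 - <<'E'
from h import *
a=cv2.resize(load("s7")["frame"][150:260,220:340],None,fx=3.3,fy=3.3,interpolation=2);b=cv2.resize(load("d7")["frame"][260:370,200:320],None,fx=3.3,fy=3.3,interpolation=2)
cv2.imwrite("pics/p7.png",np.hstack([a,b]))
E
```

```text
time: 22.45
position: [358.8, -337.5, 183.3]
ee_rot: [0.208, 0.691, 0.665, 0.192]
contact_force: [0.5, -0.1, -0.3]
grip_width: 65.9
time: 22.7
position: [360.7, -337.7, 182.7]
ee_rot: [0.208, 0.691, 0.665, 0.192]
contact_force: [0.9, 0.7, 0.4]
grip_width: 68.7
time: 22.95
position: [362.6, -337.8, 182.2]
ee_rot: [0.208, 0.691, 0.665, 0.192]
contact_force: [0.2, -0.0, -0.5]
grip_width: 70.7
{'time': 22.95, 'position': [362.6038, -337.7552, 182.2437], 'ee_rot': [0.2078, 0.6914, 0.6647, 0.1922], 'contact_force': [0.2249, -0.0075, -0.4539], 'grip_width': 70.6819}
R [[0.043, 0.839, 0.542], [0.999, -0.03, -0.032], [-0.01, 0.543, -0.84]]
tip [ 456.2 -343.3   37. ] grasp [ 446.5 -342.7   52.1] tilt deg 32.88
bed tip [ -64.4 -378.2    1.4] lean [ 0.05   0.022 -0.999]
```

View pics/p7.png

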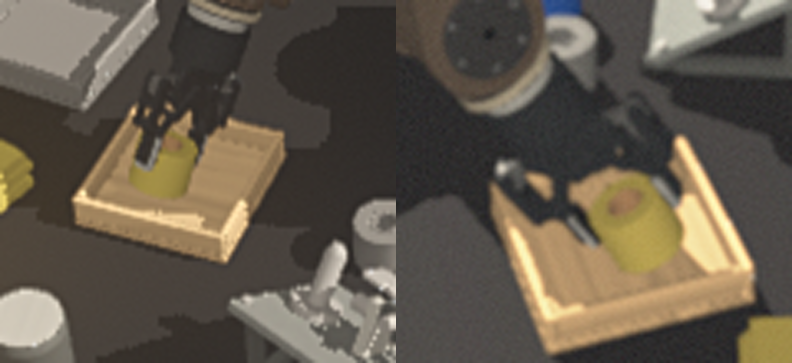

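View pics/w19.png

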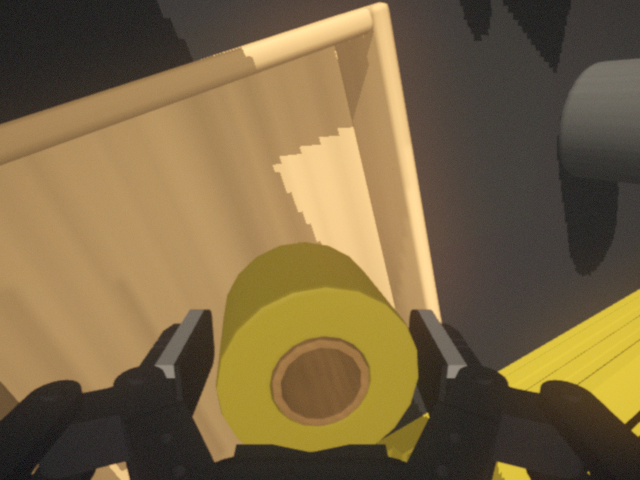

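```bash
python3 -m handwheel '[[[0,0.12,0.12,0],[0,0,0,0]]]' 0.86; python3 -m handwheel '[[[0,0.12,0.12,0],[0,0,0,0]]]' 0.89;python3 -m handwheel '[[[0,0.12,0.12,0],[0,0,0,0]]]' 0.92; python3 look.py side:d8 wrist:w20 scene:s8; python3 tip.py
python3 - <<'E'
from h import *
a=cv2.resize(load("s8")["frame"][150:260,220:340],None,fx=3.3,fy=3.3,interpolation=2);b=cv2.resize(load("d8")["frame"][260:370,200:320],None,fx=3.3,fy=3.3,interpolation=2)
cv2.imwrite("pics/p8.png",np.hstack([a,b]))
E
```

```text
time: 23.35
position: [364.2, -337.8, 181.9]
ee_rot: [0.208, 0.691, 0.665, 0.192]
contact_force: [0.4, -0.7, -0.2]
grip_width: 73.6
time: 23.6
position: [366.0, -337.9, 181.6]
ee_rot: [0.208, 0.691, 0.665, 0.192]
contact_force: [0.7, 1.1, 0.1]
grip_width: 76.2
time: 23.85
position: [367.8, -338.0, 181.2]
ee_rot: [0.208, 0.691, 0.665, 0.192]
contact_force: [1.6, 0.1, -0.4]
grip_width: 78.4
{'time': 23.85, 'position': [367.8175, -338.0181, 181.1973], 'ee_rot': [0.2079, 0.6915, 0.6646, 0.1922], 'contact_force': [1.577, 0.0849, -0.3589], 'grip_width': 78.4045}
R [[0.043, 0.839, 0.542], [0.999, -0.03, -0.032], [-0.011, 0.543, -0.84]]
tip [ 461.5 -343.6   35.9] grasp [ 451.7 -343.    51.1] tilt deg 32.89
bed tip [ -60.4 -378.    -2.2] lean [ 0.05   0.022 -0.999]
```

View pics/p8.png

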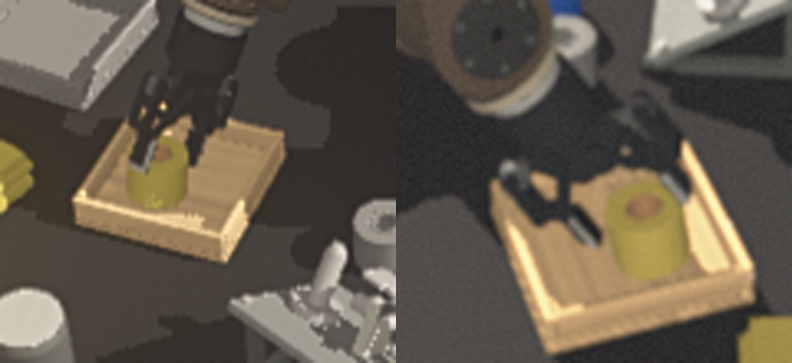

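View pics/w20.png

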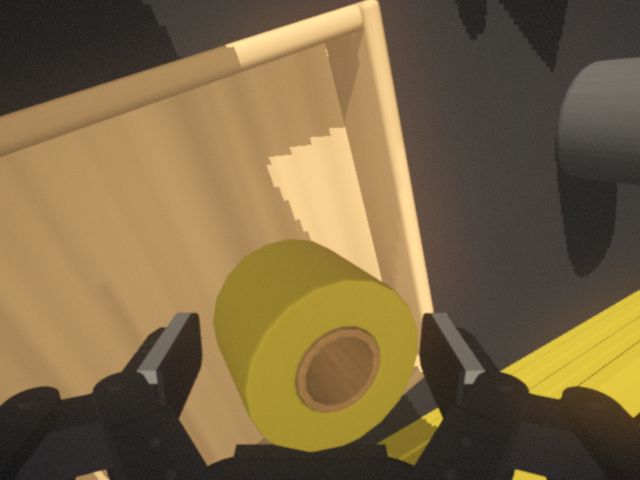

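```bash
python3 -m handwheel '[[[0,0.1,0.08,0],[0,0,0,0]]]' 0.95; python3 -m handwheel '[[[0,0.08,0.05,0],[0,0,0,0],[0,0,0,0]]]' 1; python3 look.py side:d9 wrist:w21 scene:s9; python3 tip.py
python3 - <<'E'
from h import *
a=cv2.resize(load("s9")["frame"][150:260,220:340],None,fx=3.3,fy=3.3,interpolation=2);b=cv2.resize(load("d9")["frame"][260:370,200:320],None,fx=3.3,fy=3.3,interpolation=2)
cv2.imwrite("pics/p9.png",np.hstack([a,b]))
E
```

```text
time: 24.25
position: [369.0, -338.0, 181.0]
ee_rot: [0.208, 0.692, 0.665, 0.192]
contact_force: [1.1, -0.1, 0.5]
grip_width: 81.3
time: 24.62
position: [369.9, -338.1, 181.0]
ee_rot: [0.208, 0.692, 0.665, 0.192]
contact_force: [-0.3, 0.1, -0.6]
grip_width: 85.4
{'time': 24.625, 'position': [369.9267, -338.0548, 181.0236], 'ee_rot': [0.2077, 0.6916, 0.6645, 0.1921], 'contact_force': [-0.2848, 0.0848, -0.6132], 'grip_width': 85.4421}
R [[0.043, 0.839, 0.542], [0.999, -0.03, -0.032], [-0.01, 0.543, -0.84]]
tip [ 463.7 -343.6   35.7] grasp [ 453.9 -343.    50.9] tilt deg 32.87
bed tip [ -58.6 -377.9   -3.4] lean [ 0.05   0.022 -0.999]
```

View pics/p9.png

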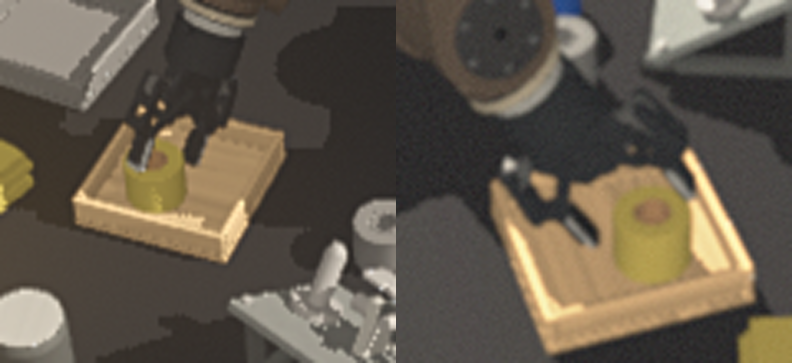

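View pics/w21.png

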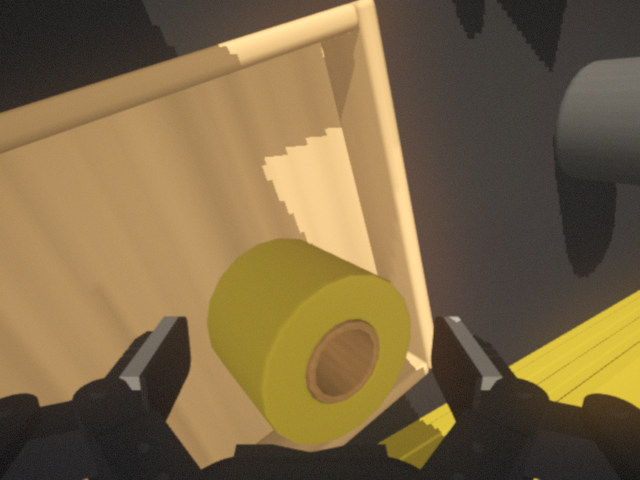

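```bash
python3 -m handwheel '[[[0,0,-1.5,0],[0,0,-2,0],[0,0,-3,0],[0,0,-4,0],[0,0,-3,0],[0,0,0,0]]]'; python3 look.py side:d10 wrist:w22 scene:s10; python3 tip.py
python3 - <<'E'
from h import *
a=cv2.resize(load("s10")["frame"][150:310,220:400],None,fx=2.2,fy=2.2,interpolation=2);b=cv2.resize(load("d10")["frame"][210:370,200:380],None,fx=2.2,fy=2.2,interpolation=2)
cv2.imwrite("pics/p10.png",np.hstack([a,b]))
E
```

```text
time: 25.52
position: [294.8, -333.5, 297.1]
ee_rot: [0.207, 0.692, 0.665, 0.192]
contact_force: [-0.2, -1.1, -0.7]
grip_width: 85.3
{'time': 25.525, 'position': [294.8002, -333.4824, 297.1445], 'ee_rot': [0.207, 0.6918, 0.6647, 0.1916], 'contact_force': [-0.1654, -1.0659, -0.7248], 'grip_width': 85.2856}
R [[0.042, 0.841, 0.539], [0.999, -0.031, -0.028], [-0.007, 0.54, -0.842]]
tip [ 388.9 -338.4  149.6] grasp [ 379.2 -337.9  164.8] tilt deg 32.67
bed tip [ -66.5 -380.1  132.7] lean [ 0.046  0.025 -0.999]
```

View pics/p10.png

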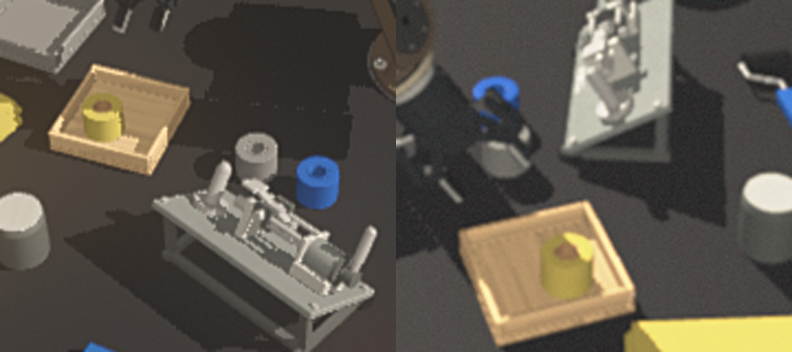

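View pics/w22.png

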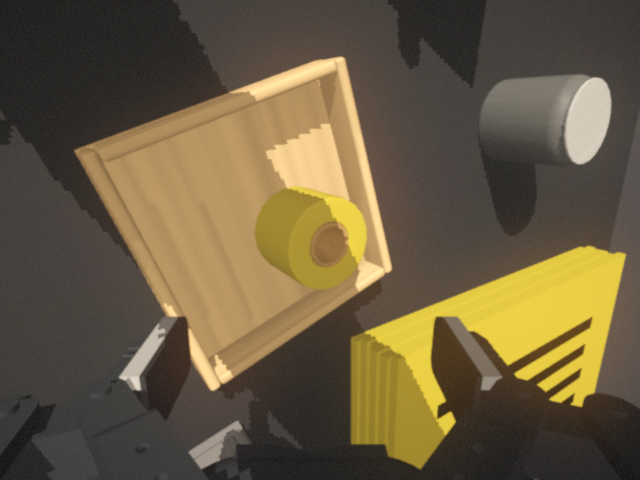

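Run:
```python
from h import *
d=load("w22");P=pts(d);hsv=cv2.cvtColor(d["frame"],cv2.COLOR_BGR2HSV)
m=(hsv[...,0]>22)&(hsv[...,0]<33)&(hsv[...,1]>120);m[:, :250]=0;m[300:]=0;m[:180]=0;m[:,372:]=0
Q=P[m];Q=Q[Q[:,2]>52];c=Q.mean(0);n=np.linalg.svd(Q-c)[2][2];n*=np.sign(n[2]);print(len(Q),np.percentile(Q[:,2],[5,50,95]),n.round(3),cv2.minEnclosingCircle(Q[:,:2].astype(np.float32)))
a=load("scene0")["frame"];b=load("s10")["frame"]
df=cv2.absdiff(a,b).max(2);cv2.imwrite("pics/diff.png",np.hstack([df,]) )
```

```text
4507 [55.22510747 58.17090653 59.14512667] [-0.019  0.011  1.   ] ((463.26190185546875, -348.0443420410156), 32.20920944213867)
```

View pics/diff.png

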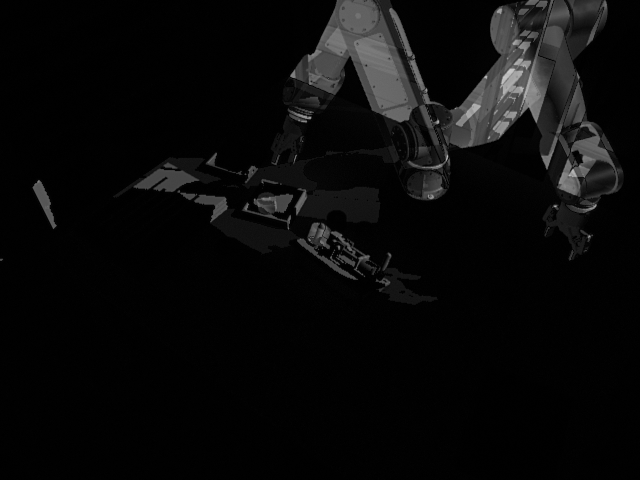

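Run:
```python
from h import *
cv2.imwrite("pics/fin.png",np.hstack([cv2.resize(load(n)["frame"][215:310,284:400],None,fx=3.4,fy=3.4,interpolation=2) for n in("scene0","s10")]))
```

```text
(no output)
```

View pics/fin.png

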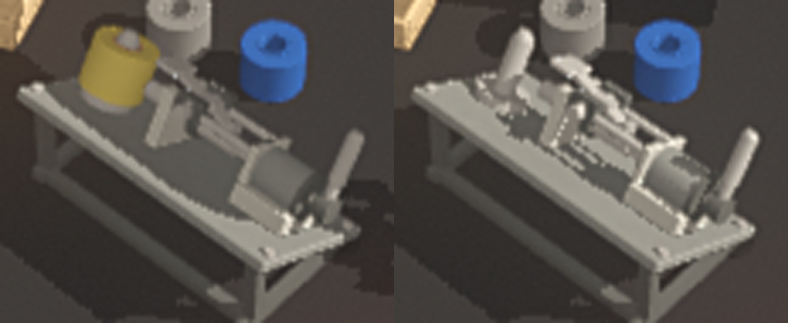

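Run:
```python
from h import *
t=cv2.cvtColor(load("s10")["frame"],6)[250:272,380:394]
for n in("scene0","s1","s2","s3","s4","s9","s10"):
    r=cv2.matchTemplate(cv2.cvtColor(load(n)["frame"],6)[235:290,365:415],t,cv2.TM_CCOEFF_NORMED);_,m,_,l=cv2.minMaxLoc(r);print(n,round(m,3),l[0]+365,l[1]+235)
```

```text
scene0 0.921 380 250
s1 0.987 379 249
s2 1.0 380 250
s3 1.0 380 250
s4 1.0 380 250
s9 1.0 380 250
s10 1.0 380 250
```

```bash
python3 -c "
from rig import manip;print(manip.sense()['time']);print(manip.close_job())"
```

```text
25.675
the job is handed in; nothing more can be done
None
```

The reading is taken and the roll stands on its flat end in the plywood tray. I handed the job in at 25.7 s with the robot touching nothing.

- **Striker:** I drew it back to about 51 mm. On easing off, it stopped and held at about 43 mm with the load coming off the hand. I then opened the jaws, and the wrist view showed the handle still drawn back. Pressing the trip pad along the bed's normal released it, and the next scene pictures show the handle back at its rest position.
- **Roll:** The rows cannot tilt the tool, so I pushed against the arm's reach limit until it leaned about 30 degrees with the spindle. I gripped the roll on its uphill and downhill sides and drew it off along the spindle with no noticeable side load. In the tray I set its lower edge on the floor, then opened the jaws step by step so it settled upright against a finger.
- **Final position:** The roll's top is level at about 58 mm, as expected for a 50 mm roll on the 8 mm floor. It is centred near (463, -348), inside the tray walls.
- **Other things:** A before-and-after picture difference shows no change in the other items, only the arm, the roll, shadows and lighting. The sear block was not touched, but I did not measure its setting.

**Joint range check failed:** during the tilt, joint 3 read down to 0.048 rad against its stated lower limit of 0.05. I carried on; whether that 0.002 rad counts as passing the range I can't tell. Trip-pad force reached about 16 N, with the pad probably near its stop. I saw no large wrist forces.

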